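Open a tight sample jar braced in its holder

ROBOT

A 6-joint arm with a two-finger parallel gripper is mounted at the origin on the work surface. World frame = base frame: x ahead of the robot, y to its left, z up, the work surface at z = 0. Lengths are in m, angles in rad, forces in N, time in s.
With the tool pointing down it reaches from about 0.325 to 0.85 m from the base axis. Payload 4.4 kg.
Tool frame: the origin (TCP) lies on the centre line of the jaws, within the pads' length; the fingertips stand 25 mm ahead of it and the grasp point (between the pads) lies 6 mm ahead of it; z points along the fingers, x is the direction in which the jaws open and shut, and the axes are right-handed (so a half turn about z gives the same grasp; the last joint's range is limited). The gripper opens to 94 mm and grips with 3 to 60 N. Pads are 16 mm wide; open, the fingers measure 119 mm over their backs; the gripper's body (75 mm by 177 mm) begins 78 mm behind the grasp point.
Start: joints at [-1.353, 0.207, 1.542, -0, 1.393, -0.15], TCP at [0.207, -0.537, 0.23] pointing down, gripper open.
Joint ranges: [-2.73, 2.73], [-0.86, 2.22], [0.23, 2.46], [-1.11, 4.25], [0.08, 2.63], [-2.82, 2.82]. Speed limits (rad/s): [2.79, 2.79, 3.14, 3.14, 3.14, 3.14].

INTERFACE

Orientations are given as a unit quaternion [x, y, z, w].
In Python, from cell import robot gives the robot as it stands.
- The arm moves only by the tool play_rows, never from a script. Its argument "moves" is a list of rows, each an object with "delta_rot": the turn, a rotation vector about the tool's x, y, z in degrees, a list of three; "delta_pos": the shift along the tool's x, y, z in m, a list of three; "fingers": the finger opening in m, from 0 to 0.094. A call has exactly 10 rows; each row is the pose to reach, as a shift and turn from the pose measured when the call began, along the tool's axes at that moment; what a row does not reach only later rows make up. A row lasts 1/12 s, in which the tool goes at most 41.7 mm and 7.16 degrees, less where a joint would pass 70% of its speed; a pose out of reach is approached as far as the arm can. A call with a gripper value outside its range is refused whole. The fingers move at their own pace and stop on an object; "newtons" is the grip in N (left out, the last holds). Time passes only in rows, so rows that repeat a pose let the fingers close, or fill a call up. It gives the time, the measured TCP pose, the force and the opening at its end, in the units of the state.
- robot.get_obs(): the state, without advancing time (a new reading comes with each control period).
- robot.get_image(name): name is "scene" or "top" or "wrist"; returns a dict with "image" (420x560x3 uint8, blue, green, red), "camera_matrix" (3x3 intrinsics, pixels), "world_from_camera" (4x4, takes a point from camera to world coordinates); the wrist camera has in their place "hand_eye" (4x4, takes a point from camera to tool coordinates, whose origin is the TCP and whose axes are the tool frame's). Camera axes: x right, y up, looking along -z (the intrinsics and any distortion apply to the point x, -y, -z); pixel columns grow to the right and rows downward; lengths in m; the calibration is good to about 2 mm. A picture is of the moment at which its call begins: read the wrist's pose just before it. There is no depth.
- robot.close_job(): hands the job in, once; it reports no verdict.
The state is a dict: "time_s": time; "joint_positions": joint angles; "joint_velocities": joint speeds; "effort": joint torques, N m; "tool_pos": TCP position; "tool_rot": TCP orientation; "ft_force": force on the tool from outside, world axes, zero at the start; "ft_torque": the same for the moment, N m; "grip_width": opening from 0.0 (shut) to 1.0 (fully open).
Only numpy, scipy, OpenCV 4.12 (cv2) and the standard library are available. Lean on these libraries where they do the work, as an engineer would, in place of code of your own. Each camera call takes 0.05 s, during which the arm holds its last target.

TASK

Stand the square sample jar, cap still on, fully home in the square recess of the grey holder so that it cannot turn, then unscrew its tight cap just until the thread lets go, no further, and lift it straight up. Finish still holding the cap in the gripper, level and still, right over the open mouth and clear of it by a centimetre or two, with the jar left standing home in the holder. Keep the jar upright and leave the beaker, round jar, bottle and tube rack where they are.

Things in the scene. Friction and masses are not known exactly. Their poses are not given: they have to be found in the camera images.
- jar_mid (a point): The square sample jar: amber glass, 0.3 kg, loose, standing on the bench with its cap screwed tight. Point: centre of its square body, 50 x 50 mm, 60 mm tall (30 mm above the underside); z up, x and y square to the flat sides. On the body stands a round neck 36 mm across.
- cap_mid (a point): The jar's black ribbed screw cap: 54 mm across, 27 mm tall, 30 g, 23 mm deep inside. Point: its centre, half-way up, 81.5 mm above the jar's underside when tight; its lower edge is then 8 mm above the square shoulder. z up; x along the jar's x when tight. The jar can be carried by it. Stiff; it unscrews counter-clockwise seen from above: free after 55 degrees of turn on the jar, stopped at 105.
- holder_hole0 (a point): The jar holder: a grey block, 100 x 100 x 34 mm, fixed to the bench, with a square recess 54 x 54 mm, 26 mm deep, in its top, edges chamfered. Point: centre of the recess's mouth, level with the block's top; z up, x and y square to its sides. A jar fully home has its underside 26 mm below this point; it fits in any quarter turn, with about 4 degrees of play.
- beaker_at (a point): Bystander: an open glass beaker, 68 mm across, 85 mm tall, loose; this point is the middle of it, half-way up.
- round_jar_at (a point): Bystander: a closed round amber jar, 60 mm across, 85 mm tall; this point is its centre, half-way up.
- reagent_at (a point): Bystander: a closed green plastic bottle, 64 mm across, 150 mm tall; this point is its centre, half-way up.
- tube_rack_at (a point): Bystander: a yellow tube rack, 90 x 200 mm, 100 mm tall with its capped tubes; this point is its middle, 50 mm above its underside.
- jar_mouth (a point): Centre of the jar's mouth: on its axis, 91 mm above its underside, level with the top of the black rubber seal ring while the cap is on. The ring is springy: it pushes up on the cap with about 8 N and rises 4 mm when the thread lets go. With 60 to 100 degrees of turn the cap lifts straight off; it is then wholly clear once raised more than 27 mm.
Not all that is in view belongs to the job. What is shaped like the part that bears cap_mid but orange or yellow is not meant. Several things look just like the part that bears holder_hole0: the one meant starts farthest from the robot's base.

How it is judged:
By the outcome, as a careful person would: the job done as asked, in the order asked, and still so for the second after the job is handed in, while the arm keeps its last pose, push and grip.
It also fails if it takes over 45 s, if anything falls off the work surface, if the arm or the gripper's body presses on something with over 40 N, if the wrist force passes 120 N, or if a joint passes its speed limit or range.

## Working session

There is one attempt and no reset: what is moved stays moved. The work goes in short steps, Python scripts to look and compute and a tool call to move; the robot and the scene stay as the last step left them, time stands still between calls to the robot, and variables do not carry over. Pictures are saved under pics/ and viewed, and the job is handed in when it is done.

Besides the shell and the picture viewer there is one more tool, called after "Call:" as name([rows], argument=value, ...), one row to a line, values as JSON. play_rows: Moves the arm, as the interface text tells. Its arguments: {"type":"object","properties":{"moves":{"type":"array","items":{"type":"object","properties":{"delta_rot":{"type":"array","items":{"type":"number"}},"delta_pos":{"type":"array","items":{"type":"number"}},"fingers":{"type":"number"}}}},"newtons":{"type":"number"}},"required":["moves"]}

```bash
ls; mkdir -p pics; cat > h.py <<'E'
import numpy as np, cv2
from cell import robot
from scipy.spatial.transform import Rotation as R
def grab(n,fn):
    s=robot.get_obs(); d=robot.get_image(n); cv2.imwrite('pics/'+fn,d['image'])
    K=np.array(d['camera_matrix'])
    if 'world_from_camera' in d: T=np.array(d['world_from_camera'])
    else:
        W=np.eye(4);W[:3,:3]=R.from_quat(s['tool_rot']).as_matrix();W[:3,3]=s['tool_pos'];T=W@np.array(d['hand_eye'])
    np.savez('pics/'+fn[:-4]+'.npz',K=K,T=T,im=d['image'])
    return d
def load(fn):
    z=np.load('pics/'+fn+'.npz');return z['im'],z['K'],z['T']
def ray(K,T,uv):
    p=np.linalg.inv(K)@np.array([uv[0],uv[1],1.]);d=np.array([p[0],-p[1],-p[2]])
    d=T[:3,:3]@d;return T[:3,3],d/np.linalg.norm(d)
def onz(K,T,uv,z):
    o,d=ray(K,T,uv);return o+d*(z-o[2])/d[2]
def proj(K,T,P):
    c=np.linalg.inv(T)@np.append(P,1.);q=K@np.array([c[0],-c[1],-c[2]]);return q[:2]/q[2]
def tri(a,b):
    (o1,d1),(o2,d2)=a,b
    A=np.stack([d1,-d2],1);t=np.linalg.lstsq(A,o2-o1,rcond=None)[0]
    p,q=o1+t[0]*d1,o2+t[1]*d2
    return (p+q)/2,np.linalg.norm(p-q)
E
python3 - <<'E'
from h import *
s=robot.get_obs();print(s)
for n in ['scene','top','wrist']:
    d=grab(n,n+'0.png');print(n,{k:(np.round(v,3).tolist() if k!='image' else 0) for k,v in d.items()})
E
```

```text
pics
{'time_s': 0.0, 'joint_positions': array([-1.35350262e+00,  2.07453547e-01,  1.54294498e+00, -7.25524495e-06,
        1.39347581e+00, -1.50512575e-01]), 'joint_velocities': array([-0.0011523 , -0.00093893, -0.00137942,  0.00015227, -0.00217272,
        0.00022347]), 'effort': array([-1.28002237e-03, -3.70885563e+01, -2.81414580e+01,  6.97195390e-02,
        3.61444394e-02, -1.64870576e-04]), 'tool_pos': array([ 0.20657003, -0.5358128 ,  0.22927595]), 'tool_rot': array([ 8.24490369e-01, -5.65874837e-01, -8.35617047e-04, -7.76708979e-04]), 'ft_force': array([-0.178558  , -0.60301374, -0.60788951]), 'ft_torque': array([ 0.02467877,  0.04829931, -0.0218881 ]), 'grip_width': 1.001459829781017}
scene {'image': 0, 'camera_matrix': [[421.283, 0.0, 288.29], [0.0, 421.283, 198.816], [0.0, 0.0, 1.0]], 'world_from_camera': [[0.441, -0.473, 0.763, 1.554], [0.898, 0.241, -0.37, -0.467], [-0.009, 0.848, 0.531, 0.761], [0.0, 0.0, 0.0, 1.0]]}
top {'image': 0, 'camera_matrix': [[447.62, 0.0, 286.479], [0.0, 447.62, 210.577], [0.0, 0.0, 1.0]], 'world_from_camera': [[-0.008, 0.989, -0.149, 0.386], [-1.0, -0.011, -0.023, -0.018], [-0.025, 0.149, 0.989, 1.26], [0.0, 0.0, 0.0, 1.0]]}
wrist {'image': 0, 'camera_matrix': [[363.597, 0.0, 288.764], [0.0, 363.597, 208.688], [0.0, 0.0, 1.0]], 'hand_eye': [[1.0, 0.001, 0.001, -0.001], [0.001, -0.973, -0.231, -0.066], [0.0, 0.231, -0.973, -0.154], [0.0, 0.0, 0.0, 1.0]]}
```

View pics/scene0.png

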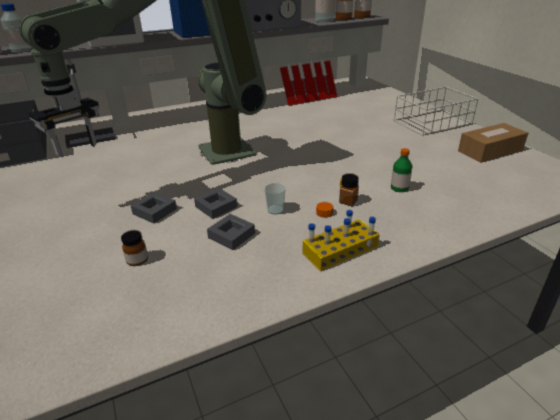

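View pics/top0.png

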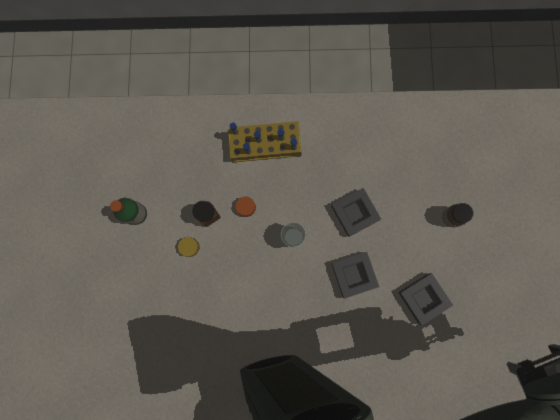

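View pics/wrist0.png

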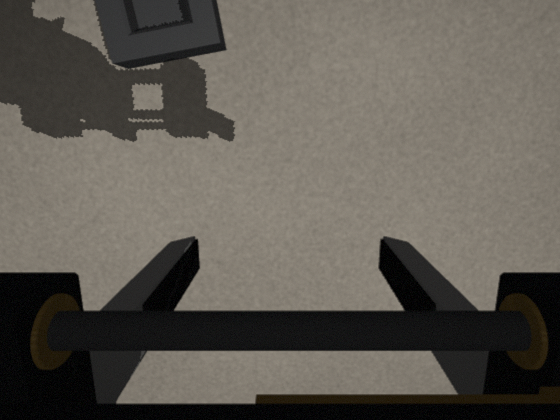

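```bash
python3 - <<'E'
from h import *
im,K,T=load('scene0');a=im[160:280,90:250];b=im[160:280,280:440]
cv2.imwrite('pics/c1.png',cv2.resize(np.hstack([a,b]),None,fx=2.5,fy=2.5,interpolation=cv2.INTER_CUBIC))
im,K,T=load('top0');a=im[180:330,310:480];b=im[180:330,160:330]
cv2.imwrite('pics/c2.png',np.clip(1.6*cv2.resize(np.hstack([a,b]),None,fx=2.3,fy=2.3,interpolation=cv2.INTER_CUBIC),0,255))
for n,uv,z in [('sqcap',(204,211),.095),('roundcap',(461,213),.085),('h1',(355,212),.034),('h2',(354,273),.034),('h3',(425,299),.034),('beaker',(292,233),.085),('bottle',(117,206),.15),('rack',(265,140),.07)]:
    p=onz(K,T,uv,z);print(n,p.round(3),np.hypot(*p[:2]).round(3))
E
```

```text
sqcap [0.564 0.227 0.095] 0.608
roundcap [ 0.552 -0.449  0.085] 0.711
h1 [ 0.565 -0.178  0.034] 0.593
h2 [ 0.399 -0.17   0.034] 0.434
h3 [ 0.328 -0.357  0.034] 0.485
beaker [ 0.504 -0.004  0.085] 0.504
bottle [0.571 0.438 0.15 ] 0.719
rack [0.763 0.068 0.07 ] 0.766[ WARN:0@0.729] global loadsave.cpp:1063 imwrite_ Unsupported depth image for selected encoder is fallbacked to CV_8U.
```

View pics/c1.png

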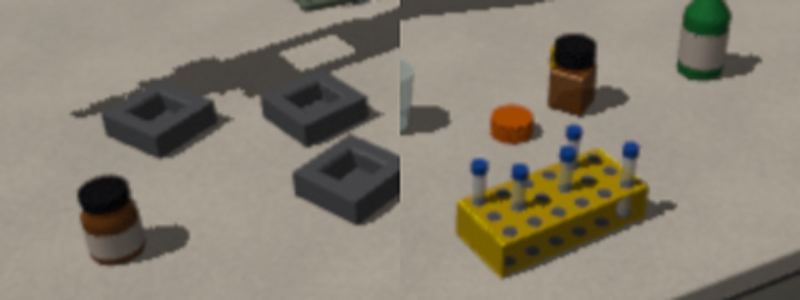

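View pics/c2.png

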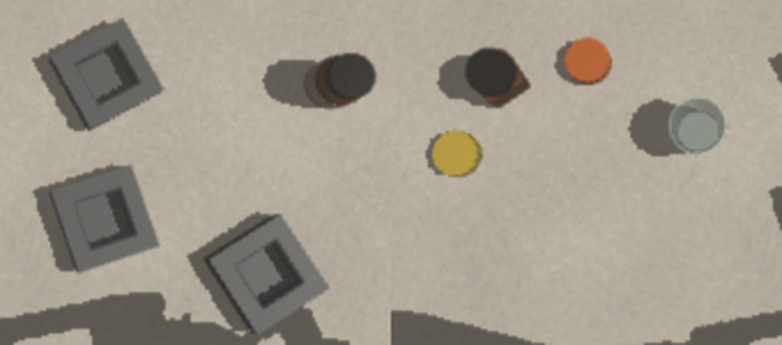

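```bash
cat >> h.py <<'E'
def target(pos,yaw):
    """delta_pos (tool axes,m) and delta_rot (deg) from measured pose to tool-down pose with tool-x heading yaw(rad)"""
    s=robot.get_obs();R0=R.from_quat(s['tool_rot']);
    x=np.array([np.cos(yaw),np.sin(yaw),0]);z=np.array([0,0,-1.]);M=np.stack([x,np.cross(z,x),z],1)
    dp=R0.inv().apply(np.array(pos)-s['tool_pos']);dr=(R0.inv()*R.from_matrix(M)).as_rotvec(degrees=True)
    print('t',round(s['time_s'],2),'dpos',dp.round(4),'drot',dr.round(2));return dp,dr
def st():
    s=robot.get_obs();x=R.from_quat(s['tool_rot']).as_matrix()
    print('t',round(s['time_s'],2),'pos',s['tool_pos'].round(4),'yaw',np.degrees(np.arctan2(x[1,0],x[0,0])).round(2),'z',x[:,2].round(4),'F',s['ft_force'].round(2),'M',s['ft_torque'].round(2),'g',(s['grip_width']*94).round(1),'q',s['joint_positions'].round(3))
E
python3 - <<'E'
from h import *
target([.556,-.207,.23],-.305)
E
```

```text
t 0.15 dpos [-0.1814 -0.4443 -0.    ] drot [ -0.06   0.08 -51.45]
```

Call:
play_rows([
  {"delta_pos": [-0.015, -0.036, 0], "delta_rot": [0, 0, -5], "fingers": 0.094},
  {"delta_pos": [-0.03, -0.073, 0], "delta_rot": [0, 0, -10], "fingers": 0.094},
  {"delta_pos": [-0.045, -0.11, 0], "delta_rot": [0, 0, -15], "fingers": 0.094},
  {"delta_pos": [-0.06, -0.147, 0], "delta_rot": [0, 0, -20], "fingers": 0.094},
  {"delta_pos": [-0.075, -0.184, 0], "delta_rot": [0, 0, -25], "fingers": 0.094},
  {"delta_pos": [-0.09, -0.221, 0], "delta_rot": [0, 0, -30], "fingers": 0.094},
  {"delta_pos": [-0.105, -0.258, 0], "delta_rot": [0, 0, -35], "fingers": 0.094},
  {"delta_pos": [-0.12, -0.295, 0], "delta_rot": [0, 0, -40], "fingers": 0.094},
  {"delta_pos": [-0.135, -0.332, 0], "delta_rot": [0, 0, -45], "fingers": 0.094},
  {"delta_pos": [-0.15, -0.369, 0], "delta_rot": [0, 0, -50], "fingers": 0.094},
])

```text
time_s: 0.98
tool_pos: [0.498, -0.2616, 0.2297]
tool_rot: [0.987, -0.162, -0.001, -0.001]
ft_force: [0.2, -1.3, -0.9]
grip_width: 0.997
```

```bash
python3 - <<'E'
from h import *
st();target([.556,-.207,.23],-.305)
E
```

```text
Traceback (most recent call last):
  File "h.py", line 34, in st
    print('t',round(s['time_s'],2),'pos',s['tool_pos'].round(4),'yaw',np.degrees(np.arctan2(x[1,0],x[0,0])).round(2),'z',x[:,2].round(4),'F',s['ft_force'].round(2),'M',s['ft_torque'].round(2),'g',(s['grip_width']*94).round(1),'q',s['joint_positions'].round(3))
                                                                                                                                                                                                    ^^^^^^^^^^^^^^^^^^^^^^^^^^
AttributeError: 'float' object has no attribute 'round'
```

```bash
sed -i "s/(s\['grip_width'\]\*94).round(1)/round(s['grip_width']*94,1)/" h.py; python3 - <<'E'
from h import *
st();target([.556,-.207,.23],-.305)
E
```

```text
t 0.98 pos [ 0.498  -0.2616  0.2297] yaw -18.67 z [-7.0e-04  1.9e-03 -1.0e+00] F [ 0.23 -1.28 -0.92] M [-0.08 -0.05  0.03] g 93.7 q [-6.380e-01  1.820e-01  1.572e+00  1.000e-03  1.389e+00 -3.120e-01]
t 0.98 dpos [ 0.0375 -0.0703 -0.0003] drot [-0.09  0.07 -1.2 ]
```

Call:
play_rows([
  {"delta_pos": [0.019, -0.035, 0], "delta_rot": [0, 0, -0.6]},
  {"delta_pos": [0.034, -0.063, 0], "delta_rot": [0, 0, -1.2]},
  {"delta_pos": [0.0375, -0.07, 0], "delta_rot": [0, 0, -1.2]},
  {"delta_pos": [0.0375, -0.07, 0], "delta_rot": [0, 0, -1.2]},
  {"delta_pos": [0.0375, -0.07, 0], "delta_rot": [0, 0, -1.2]},
  {"delta_pos": [0.0375, -0.07, 0], "delta_rot": [0, 0, -1.2]},
  {"delta_pos": [0.0375, -0.07, 0], "delta_rot": [0, 0, -1.2]},
  {"delta_pos": [0.0375, -0.07, 0], "delta_rot": [0, 0, -1.2]},
  {"delta_pos": [0.0375, -0.07, 0], "delta_rot": [0, 0, -1.2]},
  {"delta_pos": [0.0375, -0.07, 0], "delta_rot": [0, 0, -1.2]},
])

```text
invalid input
```

```bash
python3 - <<'E'
from h import *
st();grab('wrist','w1.png')
target([.53,.20,.23],.383)
E
```

```text
t 0.98 pos [ 0.498  -0.2616  0.2297] yaw -18.67 z [-7.0e-04  1.9e-03 -1.0e+00] F [ 0.23 -1.28 -0.92] M [-0.08 -0.05  0.03] g 93.7 q [-6.380e-01  1.820e-01  1.572e+00  1.000e-03  1.389e+00 -3.120e-01]
t 1.03 dpos [-0.1163 -0.4418  0.0028] drot [ -0.37  -0.24 -40.12]
```

View pics/w1.png

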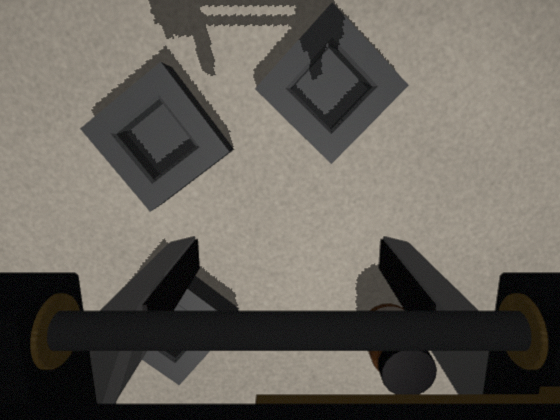

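Call:
play_rows([
  {"delta_pos": [0.019, -0.035, 0], "delta_rot": [0, 0, -0.6], "fingers": 0.094},
  {"delta_pos": [0.034, -0.063, 0], "delta_rot": [0, 0, -1.2], "fingers": 0.094},
  {"delta_pos": [0.0375, -0.07, 0], "delta_rot": [0, 0, -1.2], "fingers": 0.094},
  {"delta_pos": [0.0375, -0.07, 0], "delta_rot": [0, 0, -1.2], "fingers": 0.094},
  {"delta_pos": [0.0375, -0.07, 0], "delta_rot": [0, 0, -1.2], "fingers": 0.094},
  {"delta_pos": [0.0375, -0.07, 0], "delta_rot": [0, 0, -1.2], "fingers": 0.094},
  {"delta_pos": [0.0375, -0.07, 0], "delta_rot": [0, 0, -1.2], "fingers": 0.094},
  {"delta_pos": [0.0375, -0.07, 0], "delta_rot": [0, 0, -1.2], "fingers": 0.094},
  {"delta_pos": [0.0375, -0.07, 0], "delta_rot": [0, 0, -1.2], "fingers": 0.094},
  {"delta_pos": [0.0375, -0.07, 0], "delta_rot": [0, 0, -1.2], "fingers": 0.094},
])

```text
time_s: 1.87
tool_pos: [0.5597, -0.2021, 0.2304]
tool_rot: [0.989, -0.148, 0.002, -0.003]
ft_force: [0.8, 0.2, -0.2]
grip_width: 1.003
```

```bash
python3 - <<'E'
from h import *
st();grab('wrist','w2.png')
target([.56,.18,.25],.383)
E
```

```text
t 1.87 pos [ 0.5597 -0.2021  0.2304] yaw -17.06 z [ 0.004   0.0062 -1.    ] F [ 0.84  0.23 -0.21] M [-0.09 -0.08  0.02] g 94.2 q [-0.496  0.248  1.492  0.007  1.402 -0.199]
t 1.92 dpos [-0.1117 -0.3653 -0.0172] drot [ -0.35  -0.25 -38.98]
```

View pics/w2.png

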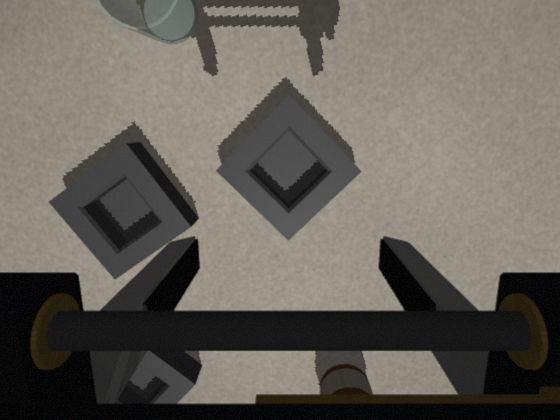

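```bash
python3 - <<'E'
from h import *
st();grab('wrist','w2b.png');st()
robot.get_image('top');st()
E
```

```text
t 1.92 pos [ 0.5598 -0.2019  0.2305] yaw -17.04 z [ 0.0041  0.0063 -1.    ] F [-0.82  0.25  0.31] M [-0.01 -0.06  0.04] g 93.9 q [-0.495  0.248  1.492  0.008  1.402 -0.199]
t 1.97 pos [ 0.5599 -0.2017  0.2304] yaw -17.02 z [ 0.004   0.0062 -1.    ] F [ 0.25  1.17 -0.16] M [-0.03 -0.05  0.02] g 94.0 q [-0.495  0.248  1.491  0.008  1.402 -0.199]
t 2.02 pos [ 0.56   -0.2016  0.2304] yaw -17.01 z [ 0.004   0.0063 -1.    ] F [ 0.   -0.07 -0.46] M [-0.03 -0.1   0.  ] g 94.0 q [-0.495  0.248  1.491  0.008  1.402 -0.199]
```

```bash
python3 - <<'E'
from h import *
im,K,T=load('w2b')
c=im[70:260,200:380];cv2.imwrite('pics/c3.png',np.clip(1.8*cv2.resize(c,None,fx=3.2,fy=3.2,interpolation=cv2.INTER_CUBIC).astype(float),0,255).astype(np.uint8))
im,K,T=load('top0')
c=im[180:245,320:390];cv2.imwrite('pics/c4.png',np.clip(1.8*cv2.resize(c,None,fx=9,fy=9,interpolation=cv2.INTER_CUBIC).astype(float),0,255).astype(np.uint8))
E
```

```text
(no output)
```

View pics/c3.png

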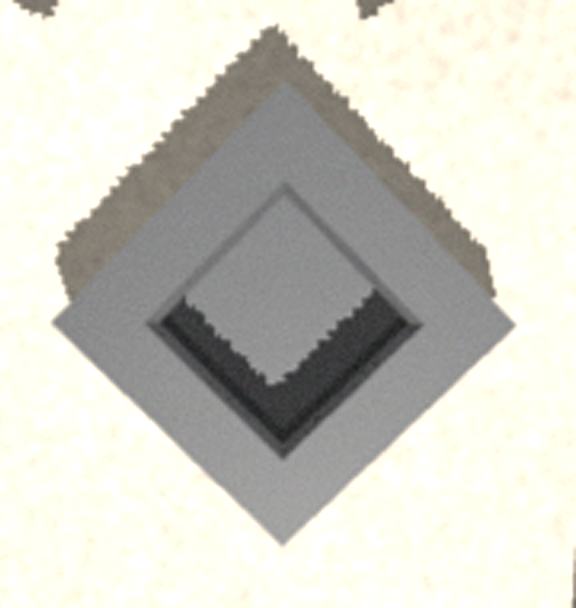

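View pics/c4.png

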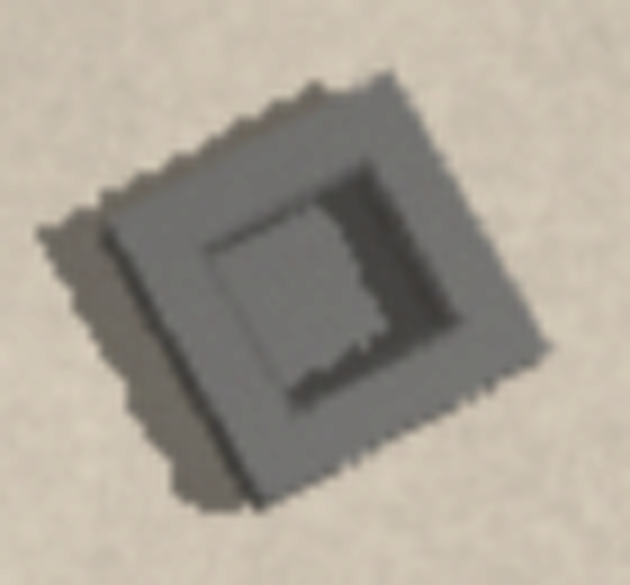

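```bash
python3 - <<'E'
from h import *
_,K,T=load('w2b');_,K2,T2=load('top0')
W=[(216.25,170.9),(288.4,240.6),(361.25,171.6),(289.1,95.6)]
Tp=[(331.7,205),(349.1,236.4),(381.1,218.3),(363.7,188)]
M=[(289.4,127.2),(246.9,170.6),(288.4,213.1),(331.3,171.9)]
# world match of corners
P=[onz(K,T,w,.034) for w in W];Q=[onz(K2,T2,w,.034) for w in Tp]
for p in P:print('w',p.round(4))
for q in Q:print('t',q.round(4))
print(np.mean(P,0),np.mean(Q,0))
def e(P):
    for i in range(4):
        d=P[(i+1)%4]-P[i];print(np.linalg.norm(d[:2]).round(4),(np.degrees(np.arctan2(d[1],d[0]))%90).round(2))
e(P);e(Q)
m=[onz(K,T,w,.034) for w in M];print(np.mean(m,0));e(m)
for p,w in zip(P,W):
    j=np.argmin([np.linalg.norm(p-q) for q in Q]);print(tri(ray(K,T,w),ray(K2,T2,Tp[j])))
E
```

```text
w [ 0.4988 -0.1595  0.034 ]
w [ 0.5447 -0.2476  0.034 ]
w [ 0.6327 -0.2015  0.034 ]
w [ 0.5866 -0.1136  0.034 ]
t [ 0.5855 -0.1145  0.034 ]
t [ 0.4979 -0.16    0.034 ]
t [ 0.5469 -0.2491  0.034 ]
t [ 0.6324 -0.2043  0.034 ]
[ 0.56569762 -0.18052801  0.034     ] [ 0.56568783 -0.18200435  0.034     ]
0.0993 27.57
0.0993 27.65
0.0992 27.67
0.0992 27.63
0.0987 27.46
0.1017 28.81
0.0965 27.67
0.1013 27.53
[ 0.56593118 -0.18057695  0.034     ]
0.058 27.82
0.0583 26.4
0.0584 27.55
0.0586 26.77
(array([ 0.49819597, -0.15998709,  0.03177961]), np.float64(0.000641479529400967))
(array([ 0.54569702, -0.24712739,  0.03894318]), np.float64(0.0023643659177336376))
(array([ 6.38664312e-01, -2.08577500e-01, -4.67550345e-04]), np.float64(0.002243024524212353))
(array([ 0.58608596, -0.11404174,  0.03394261]), np.float64(0.0014414943648332456))
```

```bash
python3 - <<'E'
from h import *
st();target([.60,.134,.25],.383)
E
```

```text
t 2.02 pos [ 0.56   -0.2016  0.2304] yaw -17.01 z [ 0.004   0.0063 -1.    ] F [ 0.   -0.07 -0.46] M [-0.03 -0.1   0.  ] g 94.0 q [-0.495  0.248  1.491  0.008  1.402 -0.199]
t 2.02 dpos [-0.0599 -0.3327 -0.0173] drot [ -0.36  -0.25 -38.95]
```

Call:
play_rows([
  {"delta_pos": [-0.004, -0.022, -0.005], "delta_rot": [-0.1, -0.1, -3], "fingers": 0.094},
  {"delta_pos": [-0.011, -0.06, -0.01], "delta_rot": [-0.2, -0.2, -7], "fingers": 0.094},
  {"delta_pos": [-0.018, -0.1, -0.015], "delta_rot": [-0.36, -0.25, -12], "fingers": 0.094},
  {"delta_pos": [-0.025, -0.14, -0.017], "delta_rot": [-0.36, -0.25, -17], "fingers": 0.094},
  {"delta_pos": [-0.032, -0.18, -0.017], "delta_rot": [-0.36, -0.25, -22], "fingers": 0.094},
  {"delta_pos": [-0.039, -0.22, -0.017], "delta_rot": [-0.36, -0.25, -27], "fingers": 0.094},
  {"delta_pos": [-0.046, -0.26, -0.017], "delta_rot": [-0.36, -0.25, -32], "fingers": 0.094},
  {"delta_pos": [-0.053, -0.295, -0.017], "delta_rot": [-0.36, -0.25, -36], "fingers": 0.094},
  {"delta_pos": [-0.058, -0.32, -0.017], "delta_rot": [-0.36, -0.25, -38], "fingers": 0.094},
  {"delta_pos": [-0.06, -0.333, -0.017], "delta_rot": [-0.36, -0.25, -39], "fingers": 0.094},
])

```text
time_s: 2.85
tool_pos: [0.5997, 0.1378, 0.2497]
tool_rot: [0.981, 0.193, 0.0, -0.0]
ft_force: [0.5, 0.9, 0.4]
grip_width: 0.998
```

```bash
python3 - <<'E'
from h import *
st();grab('wrist','w3a.png');grab('wrist','w3.png');st()
target([.572,.205,.23],.383)
E
```

```text
t 2.85 pos [0.5997 0.1378 0.2497] yaw 22.27 z [ 1.e-04  9.e-04 -1.e+00] F [0.51 0.87 0.44] M [-0.09 -0.08  0.01] g 93.8 q [ 8.500e-02  2.770e-01  1.415e+00  1.000e-03  1.450e+00 -3.040e-01]
t 2.95 pos [0.5999 0.1361 0.2496] yaw 22.16 z [ 0.e+00 -2.e-04 -1.e+00] F [-0.79 -0.35  0.16] M [-0.02 -0.12 -0.  ] g 93.8 q [ 0.083  0.277  1.415 -0.     1.449 -0.304]
t 2.95 dpos [ 0.0002 -0.0744  0.0196] drot [0.01 0.   0.22]
```

View pics/w3.png

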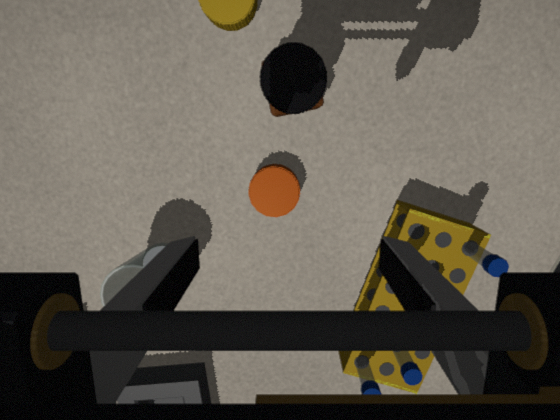

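Call:
play_rows([
  {"delta_pos": [0, -0.01, 0.005], "delta_rot": [0, 0, 0], "fingers": 0.094},
  {"delta_pos": [0, -0.03, 0.01], "delta_rot": [0, 0, 0], "fingers": 0.094},
  {"delta_pos": [0, -0.05, 0.015], "delta_rot": [0, 0, 0], "fingers": 0.094},
  {"delta_pos": [0, -0.065, 0.018], "delta_rot": [0, 0, 0], "fingers": 0.094},
  {"delta_pos": [0, -0.072, 0.02], "delta_rot": [0, 0, 0.2], "fingers": 0.094},
  {"delta_pos": [0, -0.0745, 0.02], "delta_rot": [0, 0, 0.2], "fingers": 0.094},
  {"delta_pos": [0, -0.0745, 0.02], "delta_rot": [0, 0, 0.2], "fingers": 0.094},
  {"delta_pos": [0, -0.0745, 0.02], "delta_rot": [0, 0, 0.2], "fingers": 0.094},
  {"delta_pos": [0, -0.0745, 0.02], "delta_rot": [0, 0, 0.2], "fingers": 0.094},
  {"delta_pos": [0, -0.0745, 0.02], "delta_rot": [0, 0, 0.2], "fingers": 0.094},
])

```text
time_s: 3.78
tool_pos: [0.5723, 0.2043, 0.2299]
tool_rot: [0.982, 0.19, 0.0, 0.0]
ft_force: [0.5, 0.6, 0.7]
grip_width: 1.003
```

```bash
python3 - <<'E'
from h import *
st();grab('wrist','w4.png');st()
im,K,T=load('w3');c=im[30:130,230:350];
im2,K,T=load('w4')
cv2.imwrite('pics/c5.png',np.clip(2.2*cv2.resize(c,None,fx=6,fy=6,interpolation=cv2.INTER_CUBIC).astype(float),0,255).astype(np.uint8))
E
```

```text
t 3.78 pos [0.5723 0.2043 0.2299] yaw 21.9 z [ 7.e-04 -3.e-04 -1.e+00] F [0.46 0.6  0.74] M [-0.03 -0.1  -0.01] g 94.3 q [ 0.201  0.275  1.458 -0.     1.407 -0.181]
t 3.83 pos [0.5723 0.2044 0.2298] yaw 21.91 z [ 6.e-04 -2.e-04 -1.e+00] F [ 0.41 -0.17 -0.05] M [-0.03 -0.11  0.06] g 93.6 q [ 0.201  0.275  1.459 -0.     1.407 -0.181]
```

View pics/w4.png

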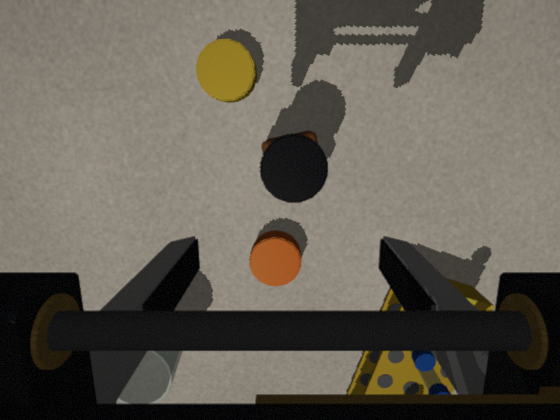

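View pics/c5.png

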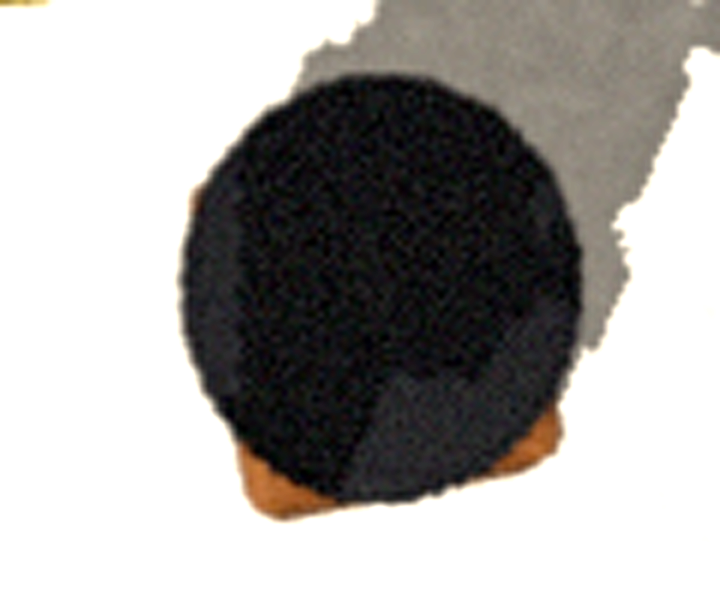

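```bash
cat > an.py <<'E'
from h import *
import sys
def cap(fn,box):
    im,K,T=load(fn);x0,y0,x1,y1=box;c=im[y0:y1,x0:x1].astype(int)
    dark=((c.max(2)<35)).astype(np.uint8)
    cs,_=cv2.findContours(dark,cv2.RETR_EXTERNAL,cv2.CHAIN_APPROX_NONE);k=max(cs,key=cv2.contourArea)
    (u,v),r=cv2.minEnclosingCircle(k);e=cv2.fitEllipse(k)
    am=((c[:,:,2]-c[:,:,0])>18)&(c[:,:,2]<140)
    return (u+x0,v+y0),r,(e[0][0]+x0,e[0][1]+y0,e[1]),am,K,T
if __name__=='__main__':
    A=cap('w3',(235,30,350,130));B=cap('w4',(240,110,350,210))
    for f,q,bot in (('w3',A,1),('w4',B,0)):
        print(f,q[0],q[1],q[2]);am=q[3];x0,y0=((235,30) if bot else (240,110))
        pts=[]
        for i in range(am.shape[1]):
            r=np.where(am[:,i])[0]
            if len(r)>=2: pts.append((i+x0,(r.max()+.5 if bot else r.min()-.5)+y0))
        print([(int(a),float(b)) for a,b in pts])
E
python3 an.py
```

```text
w3 (292.1321830749512, 77.7068977355957) 35.82197570800781 (293.2984161376953, 77.64456939697266, (65.25767517089844, 70.29006958007812))
[(235, 56.5), (236, 82.5), (237, 31.5), (257, 40.5), (261, 65.5), (262, 64.5), (263, 61.5), (267, 34.5), (268, 104.5), (269, 108.5), (270, 112.5), (271, 114.5), (272, 115.5), (273, 115.5), (274, 116.5), (275, 116.5), (276, 116.5), (277, 117.5), (278, 116.5), (279, 117.5), (280, 116.5), (281, 115.5), (282, 116.5), (283, 116.5), (284, 115.5), (285, 115.5), (286, 115.5), (287, 115.5), (288, 124.5), (289, 115.5), (302, 119.5), (308, 111.5), (309, 111.5), (310, 119.5), (311, 123.5), (312, 110.5), (313, 110.5), (314, 109.5), (315, 109.5), (316, 108.5), (317, 108.5), (318, 107.5), (319, 107.5), (320, 107.5), (321, 106.5), (322, 105.5), (323, 104.5), (326, 129.5), (328, 109.5), (329, 105.5), (330, 109.5), (333, 97.5), (335, 99.5), (336, 103.5), (337, 115.5), (338, 129.5), (339, 98.5), (341, 116.5), (342, 112.5), (343, 113.5), (344, 79.5), (345, 125.5), (347, 119.5), (348, 118.5), (349, 119.5)]
w4 (292.89240646362305, 165.8037986755371) 35.90679168701172 (293.444637298584, 167.01544570922852, (65.45269012451172, 68.50765991210938))
[(261, 142.5), (262, 142.5), (263, 141.5), (264, 141.5), (265, 139.5), (266, 140.5), (267, 140.5), (268, 139.5), (269, 138.5), (270, 138.5), (271, 138.5), (272, 138.5), (273, 137.5), (301, 132.5), (302, 132.5), (303, 132.5), (304, 131.5), (305, 131.5), (306, 131.5), (307, 130.5), (308, 130.5), (309, 131.5), (310, 130.5), (311, 131.5), (312, 131.5), (313, 132.5), (314, 132.5), (315, 133.5), (316, 135.5), (320, 198.5), (340, 159.5), (341, 179.5), (347, 131.5), (348, 133.5)]
```

```bash
python3 - <<'E'
from h import *
for fn,(x0,y0,x1,y1) in (('w3',(235,30,350,130)),('w4',(240,110,350,210))):
    im,K,T=load(fn);c=cv2.GaussianBlur(im,(3,3),0)[y0:y1,x0:x1].astype(int)
    d=((c.max(2)<30)).astype(np.uint8);d=cv2.morphologyEx(d,cv2.MORPH_OPEN,np.ones((3,3)))
    cs,_=cv2.findContours(d,cv2.RETR_EXTERNAL,cv2.CHAIN_APPROX_NONE);k=max(cs,key=cv2.contourArea)[:,0]+[x0,y0]
    print(fn,k.min(0),k.max(0),'camera',T[:3,3].round(4))
    # circle fit of the rim on the side away from visible cap side
    u0=(k[:,0].min()+k[:,0].max())/2;v0=(k[:,1].min()+k[:,1].max())/2
    s=k[k[:,1]<v0-3] if fn=='w3' else k[k[:,1]>v0+3]
    A=np.c_[2*s,np.ones(len(s))];b=(s**2).sum(1);x=np.linalg.lstsq(A,b,rcond=None)[0];r=np.sqrt(x[2]+x[0]**2+x[1]**2)
    print(x[:2],r); np.save('pics/'+fn+'_c.npy',x[:2])
_,K,T=load('w3');_,K2,T2=load('w4')
print(tri(ray(K,T,np.load('pics/w3_c.npy')),ray(K2,T2,np.load('pics/w4_c.npy'))))
for f in('w3','w4'):
    _,K,T=load(f);print(onz(K,T,np.load('pics/%s_c.npy'%f),.095))
E
```

```text
w3 [261  43] [326 112] camera [0.574  0.2001 0.4039]
[293.57145001  74.75166952] 31.786782276443372
w4 [262 134] [326 200] camera [0.5468 0.2664 0.3841]
[293.74323926 168.18052864] 32.09986252269534
(array([0.56337949, 0.23586507, 0.10198606]), np.float64(0.0003409436832911236))
[0.56329411 0.23675952 0.095     ]
[0.56362711 0.23504409 0.095     ]
```

```bash
python3 - <<'E'
from h import *
im,K,T=load('top0')
c=im[190:235,180:230];cv2.imwrite('pics/c6.png',np.clip(2.2*cv2.resize(c,None,fx=12,fy=12,interpolation=cv2.INTER_CUBIC).astype(float),0,255).astype(np.uint8))
print(proj(K,T,[.5634,.2357,.095]),proj(K,T,[.5634,.2357,0]))
im,K,T=load('scene0');print(proj(K,T,[.5634,.2357,.095]),proj(K,T,[.5634,.2357,0]))
c=im[165:215,330:370];cv2.imwrite('pics/c7.png',np.clip(2.2*cv2.resize(c,None,fx=12,fy=12,interpolation=cv2.INTER_CUBIC).astype(float),0,255).astype(np.uint8))
for f,uv in(('w3',(297,113.2)),('w4',(287,135.2))):
    _,K,T=load(f);print(onz(K,T,uv,.06),onz(K,T,uv,0))
E
```

```text
[200.90811479 211.07874836] [208.02578135 215.99824078]
[349.89293339 176.20984253] [347.9523267  200.92173234]
[0.57767364 0.21135229 0.06      ] [0.5783069  0.21332053 0.        ]
[0.54936229 0.25581562 0.06      ] [0.54982785 0.25386438 0.        ]
```

View pics/c6.png

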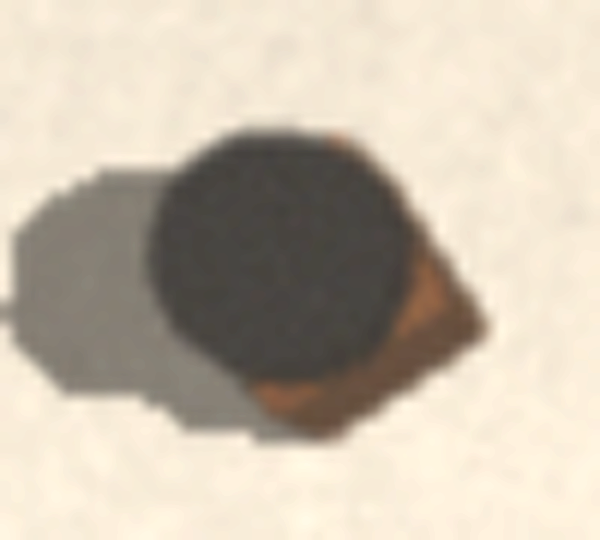

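View pics/c7.png

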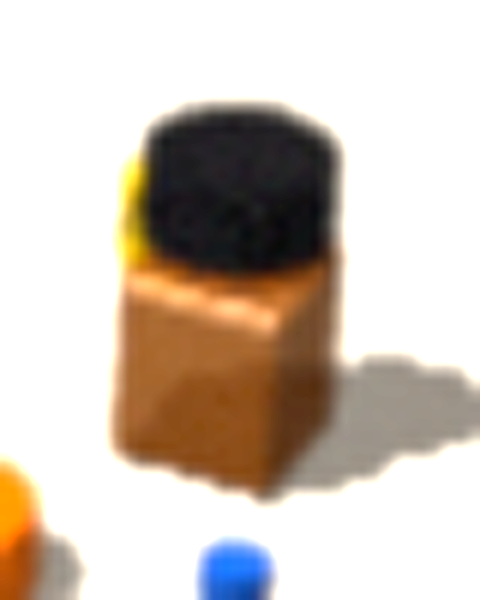

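```bash
python3 - <<'E'
from h import *
d=robot.get_image('top');cv2.imwrite('pics/top1.png',d['image'])
im,K,T=load('top0')
for uv,a in(((220.6,217.1),-101),((206.7,226.5),169)):
    for r in(.0354,.034):
        a_=np.radians(a);print(onz(K,T,uv,0)-r*np.array([np.cos(a_),np.sin(a_),0]))
print(onz(K,T,(203.5,211.25),.095))
im,K,T=load('scene0')
print(onz(K,T,(350,176.3),.095))
# front bottom corner in scene
print(onz(K,T,(265/12+330,495/12+165),0), onz(K,T,(115/12+330,450/12+165),0))
E
```

```text
[0.5665825 0.2343742 0.       ]
[0.56631537 0.23299992 0.        ]
[0.56803264 0.23217465 0.        ]
[0.56665836 0.23244178 0.        ]
[0.56286358 0.22880333 0.095     ]
[0.56406557 0.23567624 0.095     ]
[0.59730636 0.22981435 0.        ] [0.55905626 0.20535698 0.        ]
```

```bash
python3 - <<'E'
from h import *
st();target([.564,.2345,.135],np.radians(21.9))
E
```

```text
t 3.88 pos [0.5722 0.2045 0.2297] yaw 21.91 z [ 4.e-04 -3.e-04 -1.e+00] F [-0.2   0.29 -0.3 ] M [-0.   -0.07  0.  ] g 94.1 q [ 0.201  0.275  1.459 -0.     1.407 -0.181]
t 3.88 dpos [ 0.0036 -0.0309  0.0947] drot [ 0.02 -0.02  0.01]
```

Call:
play_rows([
  {"delta_pos": [0.002, -0.012, 0.01], "delta_rot": [0, 0, 0], "fingers": 0.094},
  {"delta_pos": [0.0036, -0.025, 0.03], "delta_rot": [0, 0, 0], "fingers": 0.094},
  {"delta_pos": [0.0036, -0.031, 0.055], "delta_rot": [0, 0, 0], "fingers": 0.094},
  {"delta_pos": [0.0036, -0.031, 0.075], "delta_rot": [0, 0, 0], "fingers": 0.094},
  {"delta_pos": [0.0036, -0.031, 0.088], "delta_rot": [0, 0, 0], "fingers": 0.094},
  {"delta_pos": [0.0036, -0.031, 0.094], "delta_rot": [0, 0, 0], "fingers": 0.094},
  {"delta_pos": [0.0036, -0.031, 0.095], "delta_rot": [0, 0, 0], "fingers": 0.094},
  {"delta_pos": [0.0036, -0.031, 0.095], "delta_rot": [0, 0, 0], "fingers": 0.094},
  {"delta_pos": [0.0036, -0.031, 0.095], "delta_rot": [0, 0, 0], "fingers": 0.094},
  {"delta_pos": [0.0036, -0.031, 0.095], "delta_rot": [0, 0, 0], "fingers": 0.094},
])

```text
time_s: 4.72
tool_pos: [0.5652, 0.2348, 0.1364]
tool_rot: [0.982, 0.19, 0.002, 0.0]
ft_force: [-0.4, 0.2, 0.6]
grip_width: 1.002
```

```bash
python3 - <<'E'
from h import *
st();d=grab('wrist','w5.png');st()
E
```

```text
t 4.72 pos [0.5652 0.2348 0.1364] yaw 21.89 z [ 3.5e-03  6.0e-04 -1.0e+00] F [-0.41  0.21  0.62] M [-0.   -0.09 -0.04] g 94.2 q [ 0.253  0.369  1.538 -0.     1.231 -0.13 ]
t 4.77 pos [0.5651 0.2348 0.1363] yaw 21.89 z [ 3.2e-03  5.0e-04 -1.0e+00] F [ 0.8   0.51 -0.02] M [-0.01 -0.1  -0.05] g 93.8 q [ 0.253  0.369  1.538 -0.     1.231 -0.129]
```

View pics/w5.png

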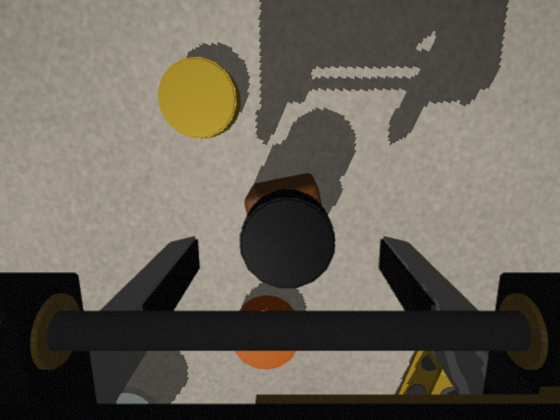

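```bash
cat > rim.py <<'E'
from h import *
def rim(fn,box,thr=60,lower=True):
    im,K,T=load(fn);x0,y0,x1,y1=box;c=cv2.GaussianBlur(im,(3,3),0)[y0:y1,x0:x1].astype(int)
    d=((c.max(2)<thr)&(c[:,:,2]-c[:,:,0]<14)).astype(np.uint8);d=cv2.morphologyEx(d,cv2.MORPH_OPEN,np.ones((5,5)))
    cs,_=cv2.findContours(d,cv2.RETR_EXTERNAL,cv2.CHAIN_APPROX_NONE);k=max(cs,key=cv2.contourArea)[:,0]+[x0,y0]
    return k,K,T
E
python3 - <<'E'
from rim import *
im,K,T=load('w5')
c=im[160:310,220:360];cv2.imwrite('pics/c8.png',np.clip(2*cv2.resize(c,None,fx=4,fy=4,interpolation=cv2.INTER_CUBIC).astype(float),0,255).astype(np.uint8))
am=(im[:,:,2].astype(int)-im[:,:,0]>14)
pts=[]
for u in range(250,312,4):
    g=cv2.GaussianBlur(im,(3,3),0)[160:200,u].astype(int)
    r=np.where(g.max(1)<70)[0]; 
    a=np.where((g[:,2]-g[:,0]>14)&(g[:,2]<150))[0]
    pts.append((u,a.min()+160 if len(a) else None, a.max()+160 if len(a) else None))
print(pts)
E
```

```text
[(250, np.int64(187), np.int64(199)), (254, np.int64(180), np.int64(199)), (258, np.int64(170), np.int64(199)), (262, np.int64(165), np.int64(196)), (266, np.int64(160), np.int64(194)), (270, np.int64(180), np.int64(192)), (274, np.int64(179), np.int64(190)), (278, np.int64(178), np.int64(189)), (282, np.int64(178), np.int64(188)), (286, np.int64(177), np.int64(189)), (290, np.int64(176), np.int64(188)), (294, np.int64(175), np.int64(189)), (298, np.int64(174), np.int64(190)), (302, np.int64(174), np.int64(192)), (306, np.int64(173), np.int64(193)), (310, np.int64(174), np.int64(195))]
```

View pics/c8.png

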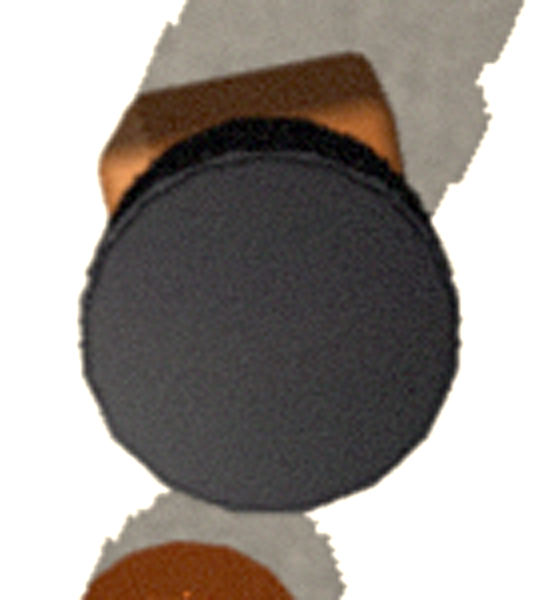

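```bash
python3 - <<'E'
from h import *
_,K,T=load('w5')
for z in(.095,.099): print(z,onz(K,T,(287.1,242.4),z).round(4))
for z in (0,.06):
    a=onz(K,T,(270,180),z);b=onz(K,T,(306,172.8),z);d=b-a;print(np.degrees(np.arctan2(d[1],d[0])),a,b)
for f,p,q in(('w3',(280,116.8),(315,109.5)),('w4',(265,140.2),(308,130.6))):
    _,K,T=load(f)
    for z in(0,.06):
        d=onz(K,T,q,z)-onz(K,T,p,z);print(f,z,np.degrees(np.arctan2(d[1],d[0])))
_,K,T=load('w5');_,K2,T2=load('w3')
print(tri(ray(K,T,(287.1,242.4)),ray(K2,T2,(293.57,74.75))))
_,K2,T2=load('w4')
print(tri(ray(K,T,(287.1,242.4)),ray(K2,T2,(293.74,168.2))))
target([.5635,.2345,.084],np.radians(21.9))
E
```

```text
0.095 [0.5635 0.2353 0.095 ]
0.099 [0.563  0.2366 0.099 ]
33.20121513765004 [0.54281618 0.24948758 0.        ] [0.56753377 0.26566307 0.        ]
33.20121513765001 [0.54209785 0.25922919 0.06      ] [0.56171175 0.27206476 0.06      ]
w3 0 33.677088716469385
w3 0.06 33.67708871646941
w4 0 34.19591647162385
w4 0.06 34.19591647162381
(array([0.56325729, 0.23634055, 0.09809206]), np.float64(0.00030439158132358106))
(array([0.56369689, 0.23486334, 0.09352923]), np.float64(3.992093258152904e-05))
t 4.77 dpos [-0.0017 -0.0004  0.0523] drot [ 0.04 -0.18 -0.01]
```

Call:
play_rows([
  {"delta_pos": [-0.0013, -0.0013, 0.008], "delta_rot": [0, -0.1, 0], "fingers": 0.094},
  {"delta_pos": [-0.0013, -0.0013, 0.02], "delta_rot": [0, -0.18, 0], "fingers": 0.094},
  {"delta_pos": [-0.0013, -0.0013, 0.033], "delta_rot": [0, -0.18, 0], "fingers": 0.09},
  {"delta_pos": [-0.0013, -0.0013, 0.042], "delta_rot": [0, -0.18, 0], "fingers": 0.08},
  {"delta_pos": [-0.0013, -0.0013, 0.0455], "delta_rot": [0, -0.18, 0], "fingers": 0.074},
  {"delta_pos": [-0.0013, -0.0013, 0.0463], "delta_rot": [0, -0.18, 0], "fingers": 0.068},
  {"delta_pos": [-0.0013, -0.0013, 0.0463], "delta_rot": [0, -0.18, 0], "fingers": 0.064},
  {"delta_pos": [-0.0013, -0.0013, 0.0463], "delta_rot": [0, -0.18, 0], "fingers": 0.062},
  {"delta_pos": [-0.0013, -0.0013, 0.0463], "delta_rot": [0, -0.18, 0], "fingers": 0.062},
  {"delta_pos": [-0.0013, -0.0013, 0.0463], "delta_rot": [0, -0.18, 0], "fingers": 0.062},
], newtons=15)

```text
time_s: 5.6
tool_pos: [0.5641, 0.2357, 0.0907]
tool_rot: [0.982, 0.19, 0.001, 0.0]
ft_force: [0.3, 0.1, -0.0]
grip_width: 0.66
```

```bash
python3 - <<'E'
from h import *
st();d=grab('wrist','w6.png');st()
target([.5635,.2355,.09],np.radians(21.9))
E
```

```text
t 5.6 pos [0.5641 0.2357 0.0907] yaw 21.9 z [ 1.7e-03 -3.0e-04 -1.0e+00] F [ 0.32  0.09 -0.01] M [-0.01 -0.08  0.04] g 62.1 q [ 2.550e-01  4.240e-01  1.567e+00 -1.000e-03  1.149e+00 -1.270e-01]
t 5.65 pos [0.564  0.2356 0.0907] yaw 21.9 z [ 1.6e-03 -3.0e-04 -1.0e+00] F [ 0.33  1.11 -0.2 ] M [ 0.02 -0.08 -0.  ] g 62.1 q [ 2.550e-01  4.240e-01  1.568e+00 -1.000e-03  1.149e+00 -1.270e-01]
t 5.65 dpos [-0.0005 -0.0001  0.0007] drot [ 0.05 -0.08 -0.  ]
```

View pics/w6.png

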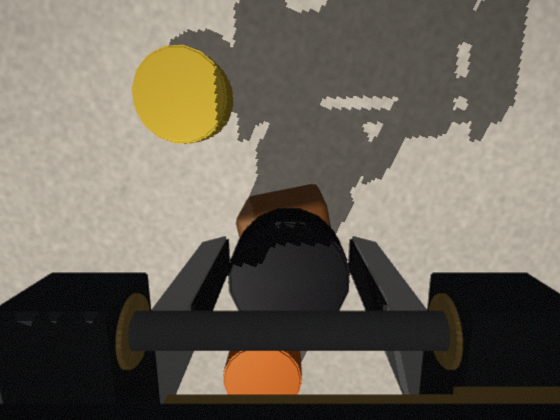

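Call:
play_rows([
  {"delta_pos": [-0.0005, 0, 0.0005], "delta_rot": [0, 0, 0], "fingers": 0.058},
  {"delta_pos": [-0.0005, 0, 0.0005], "delta_rot": [0, 0, 0], "fingers": 0.056},
  {"delta_pos": [-0.0005, 0, 0.0005], "delta_rot": [0, 0, 0], "fingers": 0.054},
  {"delta_pos": [-0.0005, 0, 0.0005], "delta_rot": [0, 0, 0], "fingers": 0.05},
  {"delta_pos": [-0.0005, 0, 0.0005], "delta_rot": [0, 0, 0], "fingers": 0.045},
  {"delta_pos": [-0.0005, 0, 0.0005], "delta_rot": [0, 0, 0], "fingers": 0.04},
  {"delta_pos": [-0.0005, 0, 0.0005], "delta_rot": [0, 0, 0], "fingers": 0.04},
  {"delta_pos": [-0.0005, 0, 0.0005], "delta_rot": [0, 0, 0], "fingers": 0.04},
  {"delta_pos": [-0.0005, 0, 0.0005], "delta_rot": [0, 0, 0], "fingers": 0.04},
  {"delta_pos": [-0.0005, 0, 0.0005], "delta_rot": [0, 0, 0], "fingers": 0.04},
], newtons=20)

```text
time_s: 6.48
tool_pos: [0.5639, 0.2355, 0.0904]
tool_rot: [0.982, 0.19, 0.001, 0.0]
ft_force: [0.8, 1.2, 1.4]
grip_width: 0.577
```

```bash
python3 - <<'E'
from h import *
st()
E
```

```text
t 6.48 pos [0.5639 0.2355 0.0904] yaw 21.9 z [ 2.3e-03 -1.0e-04 -1.0e+00] F [0.78 1.25 1.42] M [ 0.06 -0.3   0.01] g 54.2 q [ 2.540e-01  4.230e-01  1.569e+00 -1.000e-03  1.147e+00 -1.270e-01]
```

Call:
play_rows([
  {"delta_pos": [0, 0, 0], "delta_rot": [0, 0, 0], "fingers": 0.04},
  {"delta_pos": [0, 0, 0], "delta_rot": [0, 0, 0], "fingers": 0.04},
  {"delta_pos": [0, 0, -0.005], "delta_rot": [0, 0, 0], "fingers": 0.04},
  {"delta_pos": [0, 0, -0.02], "delta_rot": [0, 0, 0], "fingers": 0.04},
  {"delta_pos": [0, 0, -0.045], "delta_rot": [0, 0, 0], "fingers": 0.04},
  {"delta_pos": [0, 0, -0.075], "delta_rot": [0, 0, 0], "fingers": 0.04},
  {"delta_pos": [0, 0, -0.105], "delta_rot": [0, 0, 0], "fingers": 0.04},
  {"delta_pos": [0, 0, -0.125], "delta_rot": [0, 0, 0], "fingers": 0.04},
  {"delta_pos": [0, 0, -0.137], "delta_rot": [0, 0, 0], "fingers": 0.04},
  {"delta_pos": [0, 0, -0.14], "delta_rot": [0, 0, 0], "fingers": 0.04},
], newtons=60)

```text
time_s: 7.32
tool_pos: [0.5643, 0.2357, 0.2327]
tool_rot: [0.982, 0.19, 0.003, 0.0]
ft_force: [0.1, 0.1, -2.6]
grip_width: 0.568
```

```bash
python3 - <<'E'
from h import *
st();d=grab('wrist','w7.png');grab('scene','s7.png')
target([.566,-.1805,.235],np.radians(21.9-33.7+27.6))
E
```

```text
t 7.32 pos [0.5643 0.2357 0.2327] yaw 21.9 z [ 5.2e-03  7.0e-04 -1.0e+00] F [ 0.13  0.12 -2.62] M [-0.01 -0.13 -0.01] g 53.4 q [ 2.550e-01  2.780e-01  1.449e+00 -1.000e-03  1.409e+00 -1.270e-01]
t 7.42 dpos [-0.1523  0.387  -0.005 ] drot [ 0.04 -0.05  6.1 ]
```

View pics/w7.png

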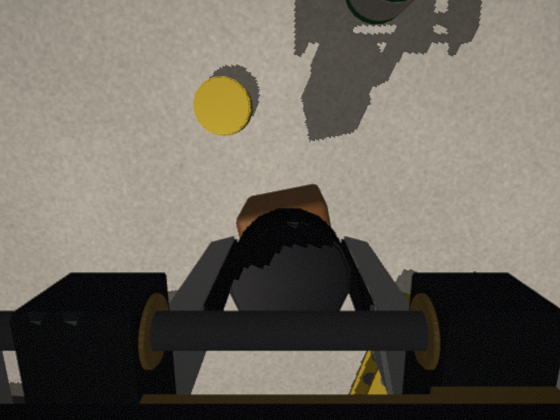

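View pics/s7.png

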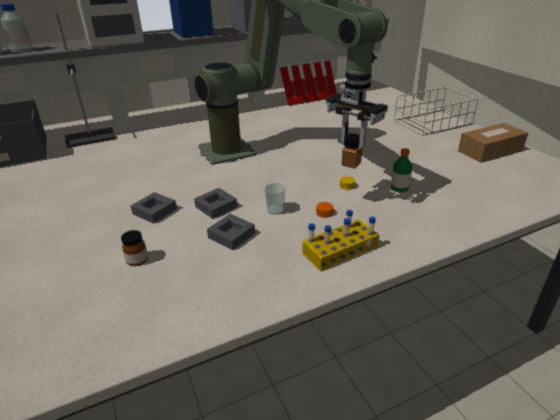

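```bash
python3 - <<'E'
from h import *
d=np.load('pics/w7.npz');im=d['im'];K=d['K']
HE=np.array(robot.get_image('wrist')['hand_eye'])
c=im[175:235,225:345];cv2.imwrite('pics/c9.png',np.clip(2.2*cv2.resize(c,None,fx=6,fy=6,interpolation=cv2.INTER_CUBIC).astype(float),0,255).astype(np.uint8))
b=cv2.GaussianBlur(im,(3,3),0).astype(int);P=[]
for u in range(252,312,3):
    g=b[170:215,u].sum(1);k=np.argmin(np.diff(g));P.append((u,k+170.5))
P=np.array(P);print(P[:,1])
print(np.polyfit(P[:,0],P[:,1],1))
o,_=ray(K,HE,(0,0))
Q=[]
for p in P:
    o,dd=ray(K,HE,p);Q.append(o+dd*(.0904-o[2])/dd[2])
Q=np.array(Q);f=np.polyfit(Q[:,0],Q[:,1],1);a=np.degrees(np.arctan(f[0]));print('edge angle in tool',a,'dist from tool axis',f[1]*np.cos(np.arctan(f[0])))
E
```

```text
[195.5 194.5 194.5 193.5 193.5 192.5 191.5 191.5 190.5 189.5 189.5 188.5
 188.5 187.5 187.5 186.5 185.5 185.5 184.5 184.5]
[-1.97744361e-01  2.45217293e+02]
edge angle in tool -11.293847434107606 dist from tool axis -0.023283955792629447
```

View pics/c9.png

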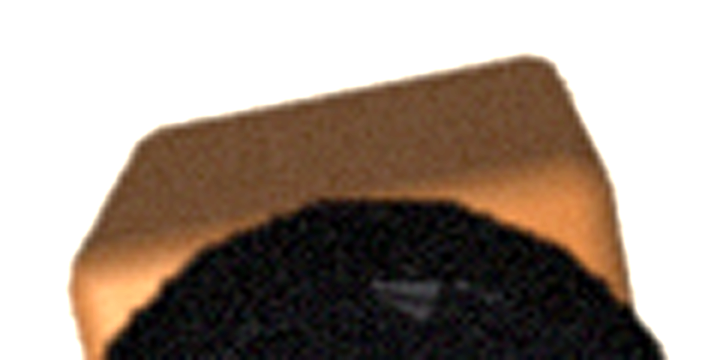

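Call:
play_rows([
  {"delta_pos": [-0.003, 0.008, -0.003], "delta_rot": [0, 0, 0], "fingers": 0.04},
  {"delta_pos": [-0.011, 0.028, -0.005], "delta_rot": [0, 0, 0.5], "fingers": 0.04},
  {"delta_pos": [-0.022, 0.057, -0.005], "delta_rot": [0, 0, 1], "fingers": 0.04},
  {"delta_pos": [-0.035, 0.088, -0.005], "delta_rot": [0, 0, 1.5], "fingers": 0.04},
  {"delta_pos": [-0.048, 0.121, -0.005], "delta_rot": [0, 0, 2], "fingers": 0.04},
  {"delta_pos": [-0.061, 0.155, -0.005], "delta_rot": [0, 0, 2.5], "fingers": 0.04},
  {"delta_pos": [-0.074, 0.189, -0.005], "delta_rot": [0, 0, 3], "fingers": 0.04},
  {"delta_pos": [-0.087, 0.222, -0.005], "delta_rot": [0, 0, 3.5], "fingers": 0.04},
  {"delta_pos": [-0.098, 0.25, -0.005], "delta_rot": [0, 0, 4], "fingers": 0.04},
  {"delta_pos": [-0.106, 0.27, -0.005], "delta_rot": [0, 0, 4.5], "fingers": 0.04},
], newtons=60)

```text
time_s: 8.3
tool_pos: [0.5631, -0.0582, 0.2318]
tool_rot: [0.989, 0.15, -0.003, 0.0]
ft_force: [-0.2, 0.5, -3.1]
grip_width: 0.571
```

```bash
python3 - <<'E'
from h import *
st()
target([.566,-.1805,.160],np.radians(16.05))
E
```

```text
t 8.3 pos [ 0.5631 -0.0582  0.2318] yaw 17.23 z [-0.0052 -0.0015 -1.    ] F [-0.2   0.52 -3.1 ] M [ 0.02 -0.08 -0.04] g 53.7 q [-0.254  0.19   1.558 -0.003  1.398 -0.555]
t 8.3 dpos [-0.033   0.1177  0.0719] drot [-0.    0.31  1.18]
```

Call:
play_rows([
  {"delta_pos": [-0.007, 0.025, 0.0], "delta_rot": [0, 0.1, 0.3], "fingers": 0.04},
  {"delta_pos": [-0.015, 0.053, 0.002], "delta_rot": [0, 0.2, 0.6], "fingers": 0.04},
  {"delta_pos": [-0.023, 0.08, 0.01], "delta_rot": [0, 0.3, 0.9], "fingers": 0.04},
  {"delta_pos": [-0.029, 0.102, 0.025], "delta_rot": [0, 0.3, 1.2], "fingers": 0.04},
  {"delta_pos": [-0.032, 0.113, 0.042], "delta_rot": [0, 0.3, 1.2], "fingers": 0.04},
  {"delta_pos": [-0.033, 0.118, 0.057], "delta_rot": [0, 0.3, 1.2], "fingers": 0.04},
  {"delta_pos": [-0.033, 0.118, 0.067], "delta_rot": [0, 0.3, 1.2], "fingers": 0.04},
  {"delta_pos": [-0.033, 0.118, 0.072], "delta_rot": [0, 0.3, 1.2], "fingers": 0.04},
  {"delta_pos": [-0.033, 0.118, 0.072], "delta_rot": [0, 0.3, 1.2], "fingers": 0.04},
  {"delta_pos": [-0.033, 0.118, 0.072], "delta_rot": [0, 0.3, 1.2], "fingers": 0.04},
], newtons=60)

```text
time_s: 9.13
tool_pos: [0.5659, -0.1801, 0.1596]
tool_rot: [0.99, 0.14, -0.0, -0.0]
ft_force: [-1.3, 0.1, -2.9]
grip_width: 0.568
```

```bash
python3 - <<'E'
from h import *
st();grab('wrist','w8.png');st();target([.566,-.1805,.140],np.radians(16.05))
E
```

```text
t 9.13 pos [ 0.5659 -0.1801  0.1596] yaw 16.08 z [-1.e-03  6.e-04 -1.e+00] F [-1.25  0.12 -2.91] M [ 0.   -0.13 -0.01] g 53.4 q [-0.454  0.311  1.563  0.     1.268 -0.734]
t 9.18 pos [ 0.5665 -0.1803  0.1605] yaw 16.09 z [ 6.e-04 -3.e-04 -1.e+00] F [ 0.66 -0.01 -3.38] M [-0.   -0.09  0.03] g 53.3 q [-0.454  0.311  1.562  0.     1.268 -0.734]
t 9.18 dpos [-0.0006  0.0001  0.0205] drot [ 0.03 -0.03  0.04]
```

View pics/w8.png

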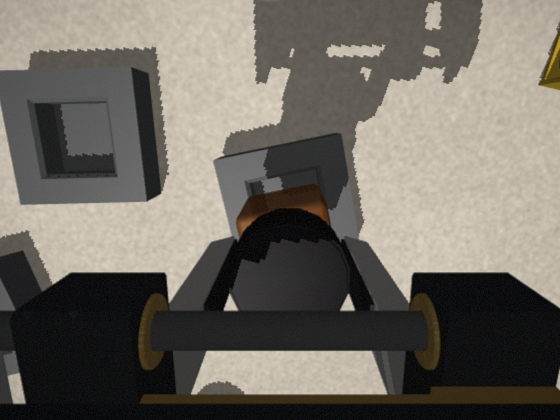

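```bash
python3 - <<'E'
from h import *
z=np.load('pics/w8.npz');im=z['im'];K=z['K'];HE=np.array(robot.get_image('wrist')['hand_eye'])
st()
c=im[120:250,200:370];cv2.imwrite('pics/c10.png',np.clip(2.2*cv2.resize(c,None,fx=4.6,fy=4.6,interpolation=cv2.INTER_CUBIC).astype(float),0,255).astype(np.uint8))
def inz(p,zt):
    o,dd=ray(K,HE,p);return o+dd*(zt-o[2])/dd[2]
def edge(P,zt,n):
    Q=np.array([inz(p,zt) for p in P]);f=np.polyfit(Q[:,0],Q[:,1],1);print(n,'angle',np.degrees(np.arctan(f[0])).round(2),'dist',(f[1]*np.cos(np.arctan(f[0]))).round(5));return Q
g=cv2.GaussianBlur(im,(3,3),0).astype(int).sum(2)
P=[]
for u in range(222,338,4):
    k=np.argmin(np.abs(np.arange(0)) ) if 0 else None
    v0=160-(u-214)*.209; col=g[int(v0)-7:int(v0)+9,u];P.append((u,np.argmin(np.diff(col))+int(v0)-7+.5))
print([p[1] for p in P])
edge(P,.126,'outer')
P=[]
for u in range(255,312,3):
    v0=199.5-(u-240)*.1977;col=g[int(v0)-6:int(v0)+7,u];P.append((u,v0))
for u in range(252,312,3):pass
E
```

```text
t 9.23 pos [ 0.5668 -0.1804  0.161 ] yaw 16.09 z [ 1.5e-03 -7.0e-04 -1.0e+00] F [ 0.33  0.1  -3.18] M [ 0.02 -0.11  0.01] g 53.3 q [-0.454  0.31   1.562  0.     1.268 -0.734]
[np.float64(155.5), np.float64(154.5), np.float64(153.5), np.float64(153.5), np.float64(152.5), np.float64(151.5), np.float64(150.5), np.float64(149.5), np.float64(148.5), np.float64(148.5), np.float64(147.5), np.float64(146.5), np.float64(145.5), np.float64(144.5), np.float64(144.5), np.float64(143.5), np.float64(142.5), np.float64(141.5), np.float64(140.5), np.float64(139.5), np.float64(139.5), np.float64(138.5), np.float64(137.5), np.float64(136.5), np.float64(135.5), np.float64(135.5), np.float64(134.5), np.float64(133.5), np.float64(132.5)]
outer angle -11.31 dist -0.05195
```

View pics/c10.png

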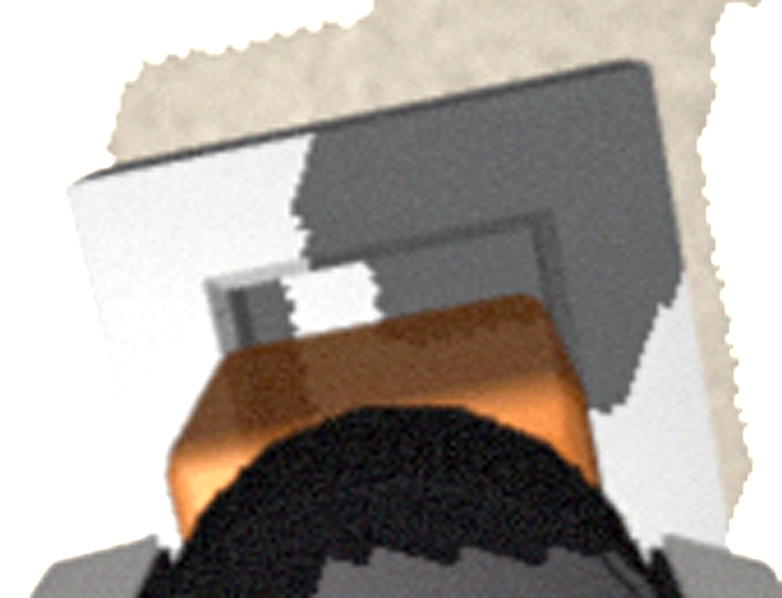

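```bash
python3 - <<'E'
from h import *
z=np.load('pics/w8.npz');K=z['K'];HE=np.array(robot.get_image('wrist')['hand_eye'])
def inz(p,zt):
    p=((p[0]+.5)/4.6-.5+200,(p[1]+.5)/4.6-.5+120)
    o,dd=ray(K,HE,p);return o+dd*(zt-o[2])/dd[2]
a=np.radians(-11.3);ex=np.array([np.cos(a),np.sin(a),0]);ey=np.array([-np.sin(a),np.cos(a),0])
for n,p,zt in[('jarL',(235,350),.0904),('jarR',(545,300),.0904),('jar mid edge',(400,322),.0904),('outL',(72,183),.1264),('outR',(650,72),.1264),('out mid',(360,127),.1264),('mouthL',(205,278),.1264),('mouthR',(551,211),.1264),('mouth mid',(400,241),.1264)]:
    q=inz(p,zt);print(n,(q@ex*1000).round(2),(q@ey*1000).round(2))
E
```

```text
jarL -22.7 -23.2
jarR 23.94 -21.53
jar mid edge 2.25 -22.52
outL -48.33 -50.04
outR 49.32 -48.98
out mid 0.72 -49.62
mouthL -30.14 -30.06
mouthR 29.29 -29.69
mouth mid 3.47 -29.72
```

Call:
play_rows([
  {"delta_pos": [-0.0005, -0.001, 0.004], "delta_rot": [0, 0, 0], "fingers": 0.04},
  {"delta_pos": [-0.0005, -0.0016, 0.012], "delta_rot": [0, 0, 0], "fingers": 0.04},
  {"delta_pos": [-0.0005, -0.0016, 0.022], "delta_rot": [0, 0, 0], "fingers": 0.04},
  {"delta_pos": [-0.0005, -0.0016, 0.028], "delta_rot": [0, 0, 0], "fingers": 0.04},
  {"delta_pos": [-0.0005, -0.0016, 0.031], "delta_rot": [0, 0, 0], "fingers": 0.04},
  {"delta_pos": [-0.0005, -0.0016, 0.031], "delta_rot": [0, 0, 0], "fingers": 0.04},
  {"delta_pos": [-0.0005, -0.0016, 0.031], "delta_rot": [0, 0, 0], "fingers": 0.04},
  {"delta_pos": [-0.0005, -0.0016, 0.031], "delta_rot": [0, 0, 0], "fingers": 0.04},
  {"delta_pos": [-0.0005, -0.0016, 0.031], "delta_rot": [0, 0, 0], "fingers": 0.04},
  {"delta_pos": [-0.0005, -0.0016, 0.031], "delta_rot": [0, 0, 0], "fingers": 0.04},
], newtons=60)

```text
time_s: 10.12
tool_pos: [0.5665, -0.1794, 0.1308]
tool_rot: [0.99, 0.14, 0.001, 0.001]
ft_force: [0.6, -0.3, -3.5]
grip_width: 0.57
```

```bash
python3 - <<'E'
from h import *
st();grab('wrist','w9.png');st()
z=np.load('pics/w9.npz');im=z['im']
c=im[120:250,200:370];cv2.imwrite('pics/c11.png',np.clip(2.2*cv2.resize(c,None,fx=4.6,fy=4.6,interpolation=cv2.INTER_CUBIC).astype(float),0,255).astype(np.uint8))
E
```

```text
t 10.12 pos [ 0.5665 -0.1794  0.1308] yaw 16.09 z [ 0.0029 -0.0014 -1.    ] F [ 0.6  -0.26 -3.46] M [ 0.02 -0.12 -0.  ] g 53.6 q [-0.452  0.341  1.589 -0.     1.208 -0.733]
t 10.17 pos [ 0.5664 -0.1793  0.1307] yaw 16.09 z [ 0.0027 -0.0014 -1.    ] F [-0.63  1.08 -2.78] M [-0.07 -0.1  -0.11] g 53.3 q [-0.452  0.341  1.589 -0.     1.208 -0.733]
```

View pics/c11.png

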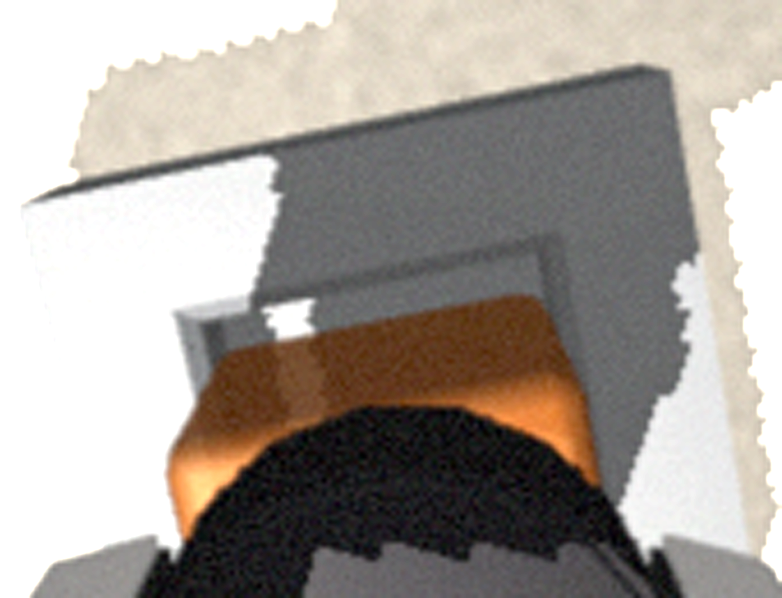

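```bash
python3 - <<'E'
from h import *
z=np.load('pics/w9.npz');K=z['K'];HE=np.array(robot.get_image('wrist')['hand_eye'])
def inz(p,zt):
    p=((p[0]+.5)/4.6-.5+200,(p[1]+.5)/4.6-.5+120)
    o,dd=ray(K,HE,p);return o+dd*(zt-o[2])/dd[2]
a=np.radians(-11.3);ex=np.array([np.cos(a),np.sin(a),0]);ey=np.array([-np.sin(a),np.cos(a),0])
for n,p,zt in[('jarL',(232,351),.0904),('jarR',(545,299),.0904),('jar mid edge',(400,322),.0904),('outL',(24,204),.0967),('outR',(668,77),.0967),('out mid',(360,138),.0967),('mouthL',(178,313),.0967),('mouthR',(562,237),.0967),('mouth mid',(400,269),.0967)]:
    q=inz(p,zt);print(n,(q@ex*1000).round(2),(q@ey*1000).round(2))
E
```

```text
jarL -23.17 -23.14
jarR 23.97 -21.68
jar mid edge 2.25 -22.52
outL -49.69 -50.07
outR 47.92 -49.52
out mid 1.66 -49.74
mouthL -30.84 -29.41
mouthR 28.46 -29.33
mouth mid 3.6 -29.37
```

```bash
python3 - <<'E'
from h import *
st();target([.566,-.1805,.0984],np.radians(16.05))
E
```

```text
t 10.22 pos [ 0.5663 -0.1792  0.1306] yaw 16.09 z [ 0.0025 -0.0013 -1.    ] F [ 1.02 -0.6  -3.38] M [-0.01 -0.09  0.05] g 53.9 q [-0.452  0.341  1.589 -0.     1.208 -0.733]
t 10.22 dpos [-0.0007  0.0011  0.0322] drot [ 0.11 -0.12  0.04]
```

Call:
play_rows([
  {"delta_pos": [-0.0008, -0.0008, 0.001], "delta_rot": [0.1, -0.12, 0], "fingers": 0.04},
  {"delta_pos": [-0.0016, -0.0016, 0.002], "delta_rot": [0.1, -0.12, 0], "fingers": 0.04},
  {"delta_pos": [-0.0016, -0.0016, 0.002], "delta_rot": [0.1, -0.12, 0], "fingers": 0.04},
  {"delta_pos": [-0.0016, -0.0016, 0.003], "delta_rot": [0.1, -0.12, 0], "fingers": 0.04},
  {"delta_pos": [-0.0016, -0.0016, 0.005], "delta_rot": [0.1, -0.12, 0], "fingers": 0.04},
  {"delta_pos": [-0.0016, -0.0016, 0.007], "delta_rot": [0.1, -0.12, 0], "fingers": 0.04},
  {"delta_pos": [-0.0016, -0.0016, 0.009], "delta_rot": [0.1, -0.12, 0], "fingers": 0.04},
  {"delta_pos": [-0.0016, -0.0016, 0.011], "delta_rot": [0.1, -0.12, 0], "fingers": 0.04},
  {"delta_pos": [-0.0016, -0.0016, 0.013], "delta_rot": [0.1, -0.12, 0], "fingers": 0.04},
  {"delta_pos": [-0.0016, -0.0016, 0.015], "delta_rot": [0.1, -0.12, 0], "fingers": 0.04},
], newtons=60)

```text
time_s: 11.05
tool_pos: [0.5643, -0.1782, 0.1153]
tool_rot: [0.99, 0.14, -0.0, 0.0]
ft_force: [1.0, 0.1, -2.6]
grip_width: 0.571
```

```bash
python3 - <<'E'
from h import *
st();grab('wrist','w10.png');st()
z=np.load('pics/w10.npz');im=z['im']
c=im[120:250,200:370];cv2.imwrite('pics/c12.png',np.clip(2.2*cv2.resize(c,None,fx=4.6,fy=4.6,interpolation=cv2.INTER_CUBIC).astype(float),0,255).astype(np.uint8))
E
```

```text
t 11.05 pos [ 0.5643 -0.1782  0.1153] yaw 16.09 z [-1.e-04 -1.e-04 -1.e+00] F [ 1.    0.09 -2.6 ] M [ 0.01 -0.13 -0.02] g 53.7 q [-0.452  0.357  1.603 -0.     1.181 -0.733]
t 11.1 pos [ 0.5641 -0.178   0.1149] yaw 16.09 z [-7.e-04  2.e-04 -1.e+00] F [-0.16 -0.41 -3.34] M [ 0.01 -0.11 -0.04] g 53.2 q [-0.452  0.358  1.604 -0.     1.181 -0.733]
```

View pics/c12.png

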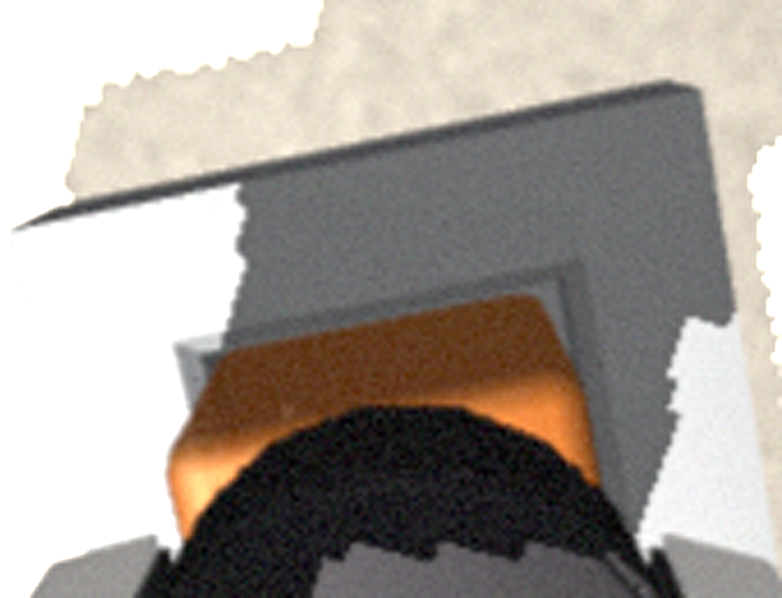

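Call:
play_rows([
  {"delta_pos": [0, 0, 0.002], "delta_rot": [0, 0, 0], "fingers": 0.04},
  {"delta_pos": [0, 0, 0.004], "delta_rot": [0, 0, 0], "fingers": 0.04},
  {"delta_pos": [0, 0, 0.006], "delta_rot": [0, 0, 0], "fingers": 0.04},
  {"delta_pos": [0, 0, 0.008], "delta_rot": [0, 0, 0], "fingers": 0.04},
  {"delta_pos": [0, 0, 0.01], "delta_rot": [0, 0, 0], "fingers": 0.04},
  {"delta_pos": [0, 0, 0.012], "delta_rot": [0, 0, 0], "fingers": 0.04},
  {"delta_pos": [0, 0, 0.0135], "delta_rot": [0, 0, 0], "fingers": 0.04},
  {"delta_pos": [0, 0, 0.0145], "delta_rot": [0, 0, 0], "fingers": 0.04},
  {"delta_pos": [0, 0, 0.015], "delta_rot": [0, 0, 0], "fingers": 0.04},
  {"delta_pos": [0, 0, 0.0155], "delta_rot": [0, 0, 0], "fingers": 0.04},
], newtons=60)

```text
time_s: 11.93
tool_pos: [0.5641, -0.1781, 0.0993]
tool_rot: [0.99, 0.14, -0.0, -0.0]
ft_force: [0.3, -0.1, -3.1]
grip_width: 0.57
```

```bash
python3 - <<'E'
from h import *
st();grab('scene','s11.png');st()
E
```

```text
t 11.93 pos [ 0.5641 -0.1781  0.0993] yaw 16.09 z [-7.e-04  2.e-04 -1.e+00] F [ 0.32 -0.11 -3.11] M [ 0.01 -0.14  0.  ] g 53.6 q [-0.452  0.377  1.613 -0.     1.152 -0.733]
t 11.98 pos [ 0.5641 -0.1781  0.0993] yaw 16.09 z [-8.e-04  2.e-04 -1.e+00] F [ 0.3  -0.44 -2.97] M [-0.1  -0.11  0.02] g 53.8 q [-0.452  0.377  1.613 -0.     1.152 -0.733]
```

Call:
play_rows([
  {"delta_pos": [0, 0, 0.0002], "delta_rot": [0, 0, 0], "fingers": 0.04},
  {"delta_pos": [0, 0, 0.0004], "delta_rot": [0, 0, 0], "fingers": 0.04},
  {"delta_pos": [0, 0, 0.0006], "delta_rot": [0, 0, 0], "fingers": 0.04},
  {"delta_pos": [0, 0, 0.0008], "delta_rot": [0, 0, 0], "fingers": 0.04},
  {"delta_pos": [0, 0, 0.001], "delta_rot": [0, 0, 0], "fingers": 0.04},
  {"delta_pos": [0, 0, 0.0012], "delta_rot": [0, 0, 0], "fingers": 0.04},
  {"delta_pos": [0, 0, 0.0014], "delta_rot": [0, 0, 0], "fingers": 0.04},
  {"delta_pos": [0, 0, 0.0016], "delta_rot": [0, 0, 0], "fingers": 0.04},
  {"delta_pos": [0, 0, 0.0018], "delta_rot": [0, 0, 0], "fingers": 0.04},
  {"delta_pos": [0, 0, 0.0018], "delta_rot": [0, 0, 0], "fingers": 0.04},
], newtons=60)

```text
time_s: 12.82
tool_pos: [0.5643, -0.1781, 0.0983]
tool_rot: [0.99, 0.14, -0.0, 0.0]
ft_force: [-2.4, 1.2, 4.6]
grip_width: 0.569
```

```bash
python3 - <<'E'
from h import *
st();grab('scene','s12.png');st();grab('wrist','w12.png')
im=load('s12')[0][180:270,180:300];cv2.imwrite('pics/c13.png',np.clip(1.5*cv2.resize(im,None,fx=6,fy=6,interpolation=cv2.INTER_CUBIC).astype(float),0,255).astype(np.uint8))
E
```

```text
t 12.82 pos [ 0.5643 -0.1781  0.0983] yaw 16.09 z [-3.e-04 -1.e-04 -1.e+00] F [-2.35  1.23  4.65] M [ 0.18  0.45 -0.03] g 53.5 q [-0.452  0.379  1.614 -0.     1.149 -0.733]
t 12.87 pos [ 0.5642 -0.1782  0.0983] yaw 16.09 z [-4.e-04 -0.e+00 -1.e+00] F [-2.93  1.51  4.69] M [ 0.23  0.44 -0.03] g 53.5 q [-0.452  0.379  1.614 -0.     1.149 -0.733]
```

View pics/c13.png

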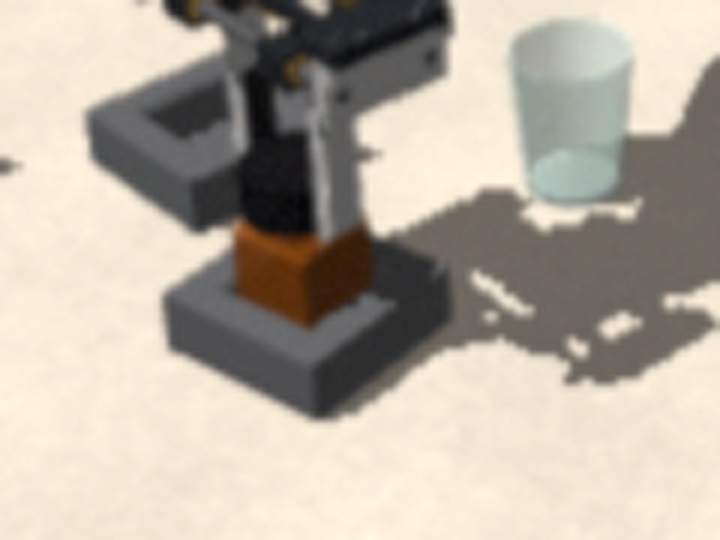

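Call:
play_rows([
  {"delta_pos": [0, 0, 0.0008], "delta_rot": [0, 0, -2], "fingers": 0.04},
  {"delta_pos": [-0.0001, 0, 0.0008], "delta_rot": [0, 0, -5], "fingers": 0.04},
  {"delta_pos": [-0.0002, 0.0001, 0.0008], "delta_rot": [0, 0, -9], "fingers": 0.04},
  {"delta_pos": [-0.0003, 0.0001, 0.0008], "delta_rot": [0, 0, -13], "fingers": 0.04},
  {"delta_pos": [-0.0003, 0.0002, 0.0008], "delta_rot": [0, 0, -17], "fingers": 0.04},
  {"delta_pos": [-0.0004, 0.0002, 0.0008], "delta_rot": [0, 0, -21], "fingers": 0.04},
  {"delta_pos": [-0.0005, 0.0003, 0.0008], "delta_rot": [0, 0, -25], "fingers": 0.04},
  {"delta_pos": [-0.0006, 0.0004, 0.0008], "delta_rot": [0, 0, -28], "fingers": 0.04},
  {"delta_pos": [-0.0006, 0.0004, 0.0008], "delta_rot": [0, 0, -30], "fingers": 0.04},
  {"delta_pos": [-0.0006, 0.0004, 0.0008], "delta_rot": [0, 0, -30], "fingers": 0.04},
], newtons=60)

```text
time_s: 13.75
tool_pos: [0.5646, -0.179, 0.0989]
tool_rot: [0.92, 0.392, 0.001, 0.001]
ft_force: [-2.1, 1.5, 6.3]
grip_width: 0.564
```

```bash
python3 - <<'E'
from h import *
st();grab('wrist','w13.png');st();grab('scene','s13.png')
im=load('s13')[0][180:270,180:300];cv2.imwrite('pics/c14.png',np.clip(1.5*cv2.resize(im,None,fx=6,fy=6,interpolation=cv2.INTER_CUBIC).astype(float),0,255).astype(np.uint8))
E
```

```text
t 13.75 pos [ 0.5646 -0.179   0.0989] yaw 46.15 z [ 1.5e-03 -8.0e-04 -1.0e+00] F [-2.14  1.48  6.28] M [ 0.22  0.35 -0.02] g 53.0 q [-0.453  0.378  1.614 -0.     1.148 -1.259]
t 13.8 pos [ 0.5646 -0.179   0.0988] yaw 46.1 z [ 1.5e-03 -8.0e-04 -1.0e+00] F [-3.04  0.72  6.8 ] M [0.29 0.37 0.  ] g 53.5 q [-0.453  0.378  1.614 -0.     1.148 -1.258]
```

View pics/w13.png

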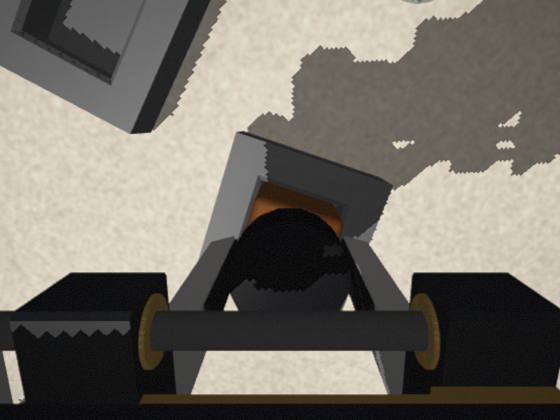

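View pics/c14.png

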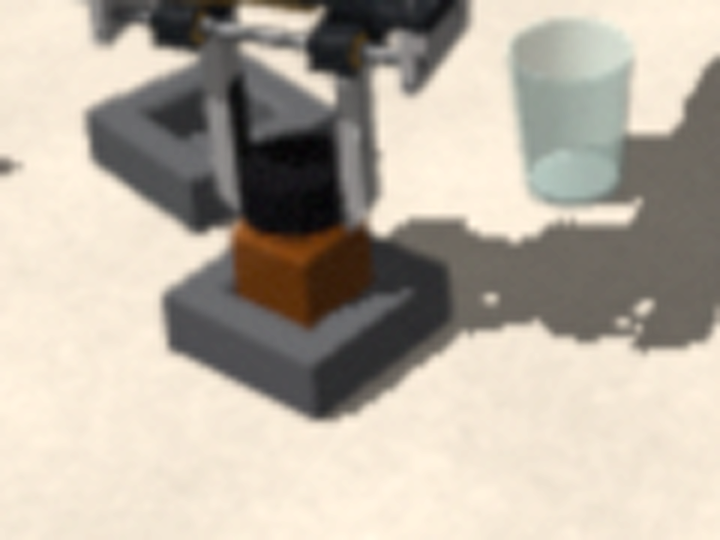

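Call:
play_rows([
  {"delta_pos": [0, 0, 0.0006], "delta_rot": [0, 0, -2], "fingers": 0.04},
  {"delta_pos": [-0.0001, 0, 0.0006], "delta_rot": [0, 0, -5], "fingers": 0.04},
  {"delta_pos": [-0.0002, 0.0001, 0.0006], "delta_rot": [0, 0, -9], "fingers": 0.04},
  {"delta_pos": [-0.0003, 0.0001, 0.0006], "delta_rot": [0, 0, -13], "fingers": 0.04},
  {"delta_pos": [-0.0003, 0.0002, 0.0006], "delta_rot": [0, 0, -17], "fingers": 0.04},
  {"delta_pos": [-0.0004, 0.0002, 0.0006], "delta_rot": [0, 0, -20], "fingers": 0.04},
  {"delta_pos": [-0.0005, 0.0003, 0.0006], "delta_rot": [0, 0, -23], "fingers": 0.04},
  {"delta_pos": [-0.0005, 0.0003, 0.0006], "delta_rot": [0, 0, -25], "fingers": 0.04},
  {"delta_pos": [-0.0005, 0.0003, 0.0006], "delta_rot": [0, 0, -25], "fingers": 0.04},
  {"delta_pos": [-0.0005, 0.0003, 0.0006], "delta_rot": [0, 0, -25], "fingers": 0.04},
], newtons=60)

```text
time_s: 14.68
tool_pos: [0.5644, -0.1795, 0.0992]
tool_rot: [0.814, 0.581, 0.0, 0.001]
ft_force: [-3.8, 1.3, 7.7]
grip_width: 0.57
```

```bash
python3 - <<'E'
from h import *
st();grab('wrist','w14.png');st()
im=load('w14')[0][150:250,200:400];cv2.imwrite('pics/c15.png',np.clip(2.2*cv2.resize(im,None,fx=4,fy=4,interpolation=cv2.INTER_CUBIC).astype(float),0,255).astype(np.uint8))
E
```

```text
t 14.68 pos [ 0.5644 -0.1795  0.0992] yaw 71.11 z [ 1.3e-03 -8.0e-04 -1.0e+00] F [-3.8   1.29  7.7 ] M [0.36 0.6  0.04] g 53.6 q [-0.454  0.377  1.613 -0.     1.149 -1.695]
t 14.73 pos [ 0.5644 -0.1795  0.0992] yaw 71.11 z [ 1.3e-03 -8.0e-04 -1.0e+00] F [-3.38  1.68  7.06] M [0.32 0.69 0.02] g 53.7 q [-0.454  0.377  1.613 -0.     1.149 -1.695]
```

View pics/c15.png

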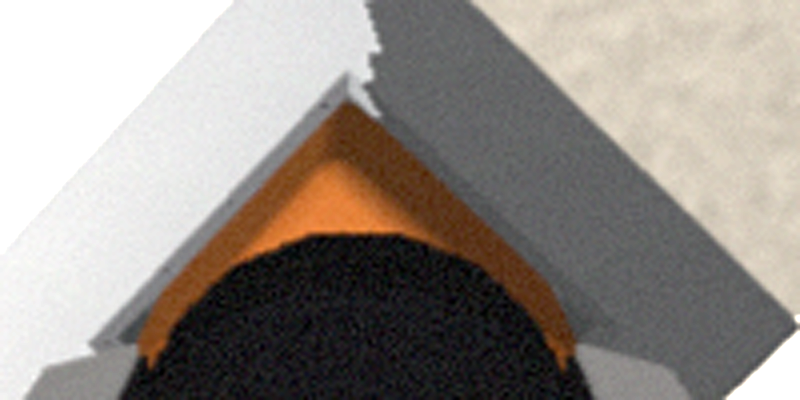

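Call:
play_rows([
  {"delta_pos": [0, 0, 0.0005], "delta_rot": [0, 0, -1], "fingers": 0.04},
  {"delta_pos": [0, 0, 0.0005], "delta_rot": [0, 0, -2], "fingers": 0.04},
  {"delta_pos": [0, 0, 0.0005], "delta_rot": [0, 0, -3], "fingers": 0.04},
  {"delta_pos": [0, 0, 0.0005], "delta_rot": [0, 0, -4], "fingers": 0.04},
  {"delta_pos": [-0.0001, 0, 0.0005], "delta_rot": [0, 0, -5], "fingers": 0.04},
  {"delta_pos": [-0.0001, 0, 0.0005], "delta_rot": [0, 0, -5], "fingers": 0.04},
  {"delta_pos": [-0.0001, 0, 0.0005], "delta_rot": [0, 0, -5], "fingers": 0.04},
  {"delta_pos": [-0.0001, 0, 0.0005], "delta_rot": [0, 0, -5], "fingers": 0.04},
  {"delta_pos": [-0.0001, 0, 0.0005], "delta_rot": [0, 0, -5], "fingers": 0.04},
  {"delta_pos": [-0.0001, 0, 0.0005], "delta_rot": [0, 0, -5], "fingers": 0.04},
], newtons=60)

```text
time_s: 15.57
tool_pos: [0.5643, -0.1795, 0.0996]
tool_rot: [0.787, 0.616, 0.0, 0.001]
ft_force: [-3.9, 0.9, 6.6]
grip_width: 0.57
```

```bash
python3 - <<'E'
from h import *
st();grab('wrist','w15.png');st()
im=load('w15')[0][150:250,200:400];cv2.imwrite('pics/c16.png',np.clip(2.2*cv2.resize(im,None,fx=4,fy=4,interpolation=cv2.INTER_CUBIC).astype(float),0,255).astype(np.uint8))
E
```

```text
t 15.57 pos [ 0.5643 -0.1795  0.0996] yaw 76.1 z [ 1.1e-03 -6.0e-04 -1.0e+00] F [-3.92  0.88  6.64] M [ 0.4   0.67 -0.05] g 53.6 q [-0.454  0.377  1.613 -0.     1.15  -1.782]
t 15.62 pos [ 0.5643 -0.1795  0.0996] yaw 76.1 z [ 1.1e-03 -6.0e-04 -1.0e+00] F [-3.97  1.31  6.88] M [ 0.39  0.63 -0.07] g 53.3 q [-0.454  0.377  1.613 -0.     1.15  -1.782]
```

View pics/c16.png

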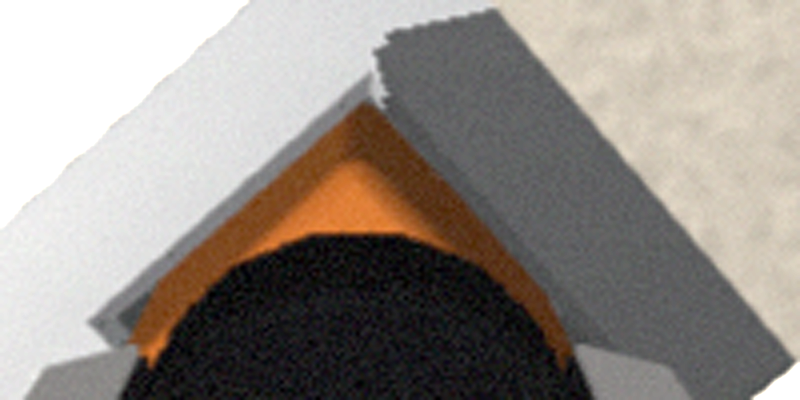

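```bash
python3 - <<'E'
from h import *
HE=np.array(robot.get_image('wrist')['hand_eye'])
for fn,zt,zc in(('w12',.0303,.0643),('w14',.0312,.0652),('w15',.0316,.0656)):
    z=np.load('pics/%s.npz'%fn);im=z['im'];K=z['K']
    b=cv2.GaussianBlur(im,(3,3),0).astype(int)
    def inz(p,zt):
        o,dd=ray(K,HE,p);return (o+dd*(zt-o[2])/dd[2])[:2]
    red=b[:,:,2]-b[:,:,0]
    if fn=='w12':
        cv2.imwrite('pics/c17.png',np.clip(2.2*cv2.resize(im[150:250,200:400],None,fx=4,fy=4,interpolation=cv2.INTER_CUBIC).astype(float),0,255).astype(np.uint8));continue
    # outline of amber: topmost amber px in each column; left and right flank; it's the holder-mouth/jar side
    for lo,hi,n in((240,272,'L'),(302,332,'R')):
        P=[];S=[]
        for u in range(lo,hi,2):
            col=red[160:245,u];r=np.where(col>18)[0]
            if len(r)<4: continue
            P.append((u,r[0]+160))
            rr=b[160:245,u,2];k=r[0]+np.argmax(np.diff(rr[r[0]+2:r[-1]-1]))+2 if len(r)>8 else None
            if k: S.append((u,k+160.5))
        P=np.array(P)
        Q=np.array([inz(p,zc-.008) for p in P]);f=np.polyfit(Q[:,0],Q[:,1],1)
        print(fn,n,'amber outline angle',np.degrees(np.arctan(f[0])).round(2),len(P))
        if len(S)>4:
            print(S)
            Q=np.array([inz(p,zt) for p in S]);f=np.polyfit(Q[:,0],Q[:,1],1);print('  shoulder',np.degrees(np.arctan(f[0])).round(2),len(S))
E
```

```text
w14 L amber outline angle 44.8 16
[(240, np.float64(234.5)), (242, np.float64(172.5)), (244, np.float64(171.5)), (246, np.float64(170.5)), (248, np.float64(216.5)), (250, np.float64(216.5)), (252, np.float64(215.5)), (254, np.float64(213.5)), (256, np.float64(212.5)), (258, np.float64(212.5)), (260, np.float64(211.5)), (262, np.float64(210.5)), (264, np.float64(209.5)), (266, np.float64(206.5)), (268, np.float64(204.5)), (270, np.float64(201.5))]
  shoulder 17.36 16
w14 R amber outline angle 43.8 15
[(302, np.float64(204.5)), (304, np.float64(206.5)), (306, np.float64(206.5)), (308, np.float64(207.5)), (310, np.float64(208.5)), (312, np.float64(209.5)), (314, np.float64(207.5)), (316, np.float64(205.5)), (318, np.float64(208.5)), (320, np.float64(211.5)), (322, np.float64(214.5)), (324, np.float64(212.5)), (326, np.float64(213.5)), (328, np.float64(217.5)), (330, np.float64(218.5))]
  shoulder 23.92 15
w15 L amber outline angle 54.1 16
[(240, np.float64(232.5)), (242, np.float64(171.5)), (244, np.float64(175.5)), (246, np.float64(174.5)), (248, np.float64(170.5)), (250, np.float64(214.5)), (252, np.float64(211.5)), (254, np.float64(209.5)), (256, np.float64(209.5)), (258, np.float64(206.5)), (260, np.float64(212.5)), (262, np.float64(211.5)), (264, np.float64(210.5)), (266, np.float64(208.5)), (268, np.float64(206.5)), (270, np.float64(204.5))]
  shoulder 32.25 16
w15 R amber outline angle 47.42 15
[(302, np.float64(200.5)), (304, np.float64(202.5)), (306, np.float64(205.5)), (308, np.float64(206.5)), (310, np.float64(208.5)), (312, np.float64(209.5)), (314, np.float64(210.5)), (316, np.float64(206.5)), (318, np.float64(211.5)), (320, np.float64(210.5)), (322, np.float64(212.5)), (324, np.float64(213.5)), (326, np.float64(215.5)), (328, np.float64(219.5)), (330, np.float64(219.5))]
  shoulder 30.89 15
```

View pics/c17.png

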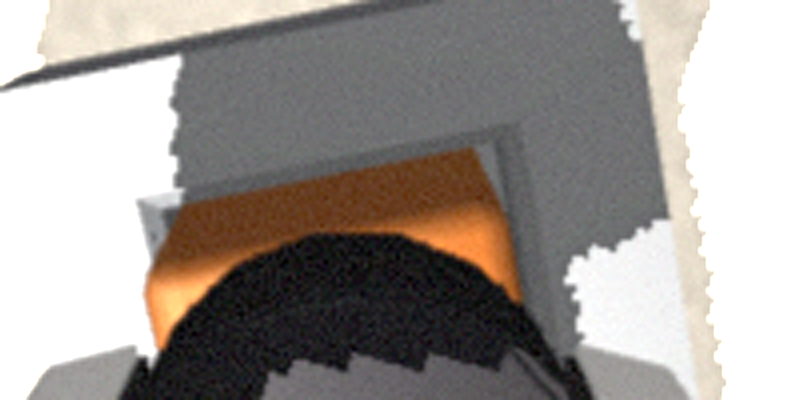

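Call:
play_rows([
  {"delta_pos": [0, 0, 0.0005], "delta_rot": [0, 0, -1], "fingers": 0.04},
  {"delta_pos": [0, 0, 0.0005], "delta_rot": [0, 0, -2], "fingers": 0.04},
  {"delta_pos": [0, 0, 0.0005], "delta_rot": [0, 0, -3], "fingers": 0.04},
  {"delta_pos": [0, 0, 0.0005], "delta_rot": [0, 0, -4], "fingers": 0.04},
  {"delta_pos": [-0.0001, 0, 0.0005], "delta_rot": [0, 0, -4], "fingers": 0.04},
  {"delta_pos": [-0.0001, 0, 0.0003], "delta_rot": [0, 0, -4], "fingers": 0.04},
  {"delta_pos": [-0.0001, 0, 0.0001], "delta_rot": [0, 0, -4], "fingers": 0.04},
  {"delta_pos": [-0.0001, 0, 0.0], "delta_rot": [0, 0, -4], "fingers": 0.04},
  {"delta_pos": [-0.0001, 0, 0], "delta_rot": [0, 0, -4], "fingers": 0.04},
  {"delta_pos": [-0.0001, 0, 0], "delta_rot": [0, 0, -4], "fingers": 0.04},
], newtons=60)

```text
time_s: 16.5
tool_pos: [0.5643, -0.1796, 0.1]
tool_rot: [0.765, 0.643, 0.0, 0.001]
ft_force: [-3.3, 1.4, 6.0]
grip_width: 0.569
```

```bash
python3 - <<'E'
from h import *
st();grab('scene','s16.png');st()
im=load('s16')[0][180:270,180:300];cv2.imwrite('pics/c18.png',np.clip(1.5*cv2.resize(im,None,fx=6,fy=6,interpolation=cv2.INTER_CUBIC).astype(float),0,255).astype(np.uint8))
E
```

```text
t 16.5 pos [ 0.5643 -0.1796  0.1   ] yaw 80.1 z [ 1.e-03 -7.e-04 -1.e+00] F [-3.34  1.38  6.02] M [ 0.32  0.55 -0.02] g 53.5 q [-0.454  0.376  1.613 -0.     1.151 -1.852]
t 16.55 pos [ 0.5643 -0.1796  0.1   ] yaw 80.11 z [ 1.e-03 -7.e-04 -1.e+00] F [-3.46  1.25  5.32] M [ 0.28  0.5  -0.05] g 53.5 q [-0.454  0.376  1.613 -0.     1.151 -1.852]
```

View pics/c18.png

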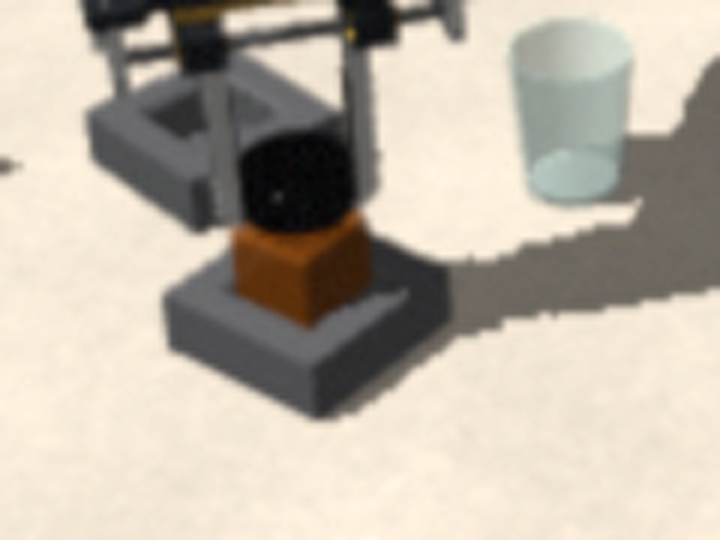

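Call:
play_rows([
  {"delta_pos": [0, 0, -0.0003], "delta_rot": [0, 0, 0], "fingers": 0.04},
  {"delta_pos": [0, 0, -0.0006], "delta_rot": [0, 0, 0], "fingers": 0.04},
  {"delta_pos": [0, 0, -0.0009], "delta_rot": [0, 0, 0], "fingers": 0.04},
  {"delta_pos": [0, 0, -0.0012], "delta_rot": [0, 0, 0], "fingers": 0.04},
  {"delta_pos": [0, 0, -0.0015], "delta_rot": [0, 0, 0], "fingers": 0.04},
  {"delta_pos": [0, 0, -0.0018], "delta_rot": [0, 0, 0], "fingers": 0.04},
  {"delta_pos": [0, 0, -0.002], "delta_rot": [0, 0, 0], "fingers": 0.04},
  {"delta_pos": [0, 0, -0.002], "delta_rot": [0, 0, 0], "fingers": 0.04},
  {"delta_pos": [0, 0, -0.002], "delta_rot": [0, 0, 0], "fingers": 0.04},
  {"delta_pos": [0, 0, -0.002], "delta_rot": [0, 0, 0], "fingers": 0.04},
], newtons=60)

```text
time_s: 17.38
tool_pos: [0.5642, -0.1796, 0.1018]
tool_rot: [0.765, 0.643, 0.0, 0.001]
ft_force: [-0.6, 0.2, 2.2]
grip_width: 0.569
```

```bash
python3 - <<'E'
from h import *
st();grab('scene','s17.png');st()
im=load('s17')[0][180:270,180:300];cv2.imwrite('pics/c19.png',np.clip(1.5*cv2.resize(im,None,fx=6,fy=6,interpolation=cv2.INTER_CUBIC).astype(float),0,255).astype(np.uint8))
E
```

```text
t 17.38 pos [ 0.5642 -0.1796  0.1018] yaw 80.1 z [ 9.e-04 -6.e-04 -1.e+00] F [-0.61  0.21  2.24] M [ 0.15  0.22 -0.02] g 53.5 q [-0.454  0.374  1.612 -0.     1.154 -1.852]
t 17.43 pos [ 0.5642 -0.1796  0.1018] yaw 80.11 z [ 1.e-03 -6.e-04 -1.e+00] F [-2.41  1.3   1.36] M [ 0.2   0.16 -0.01] g 53.2 q [-0.454  0.374  1.612 -0.     1.154 -1.852]
```

View pics/c19.png

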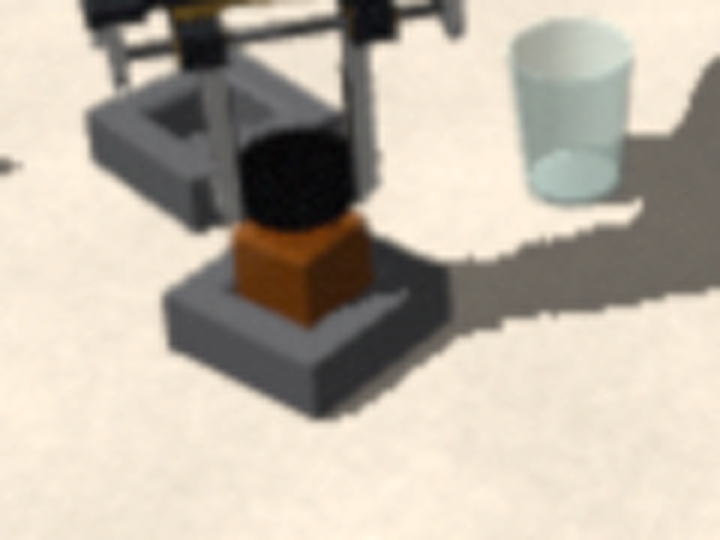

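Call:
play_rows([
  {"delta_pos": [0, 0, -0.0003], "delta_rot": [0, 0, 0], "fingers": 0.04},
  {"delta_pos": [0, 0, -0.0006], "delta_rot": [0, 0, 0], "fingers": 0.04},
  {"delta_pos": [0, 0, -0.0009], "delta_rot": [0, 0, 0], "fingers": 0.04},
  {"delta_pos": [0, 0, -0.0012], "delta_rot": [0, 0, 0], "fingers": 0.04},
  {"delta_pos": [0, 0, -0.0015], "delta_rot": [0, 0, 0], "fingers": 0.04},
  {"delta_pos": [0, 0, -0.0018], "delta_rot": [0, 0, 0], "fingers": 0.04},
  {"delta_pos": [0, 0, -0.0021], "delta_rot": [0, 0, 0], "fingers": 0.04},
  {"delta_pos": [0, 0, -0.0024], "delta_rot": [0, 0, 0], "fingers": 0.04},
  {"delta_pos": [0, 0, -0.0027], "delta_rot": [0, 0, 0], "fingers": 0.04},
  {"delta_pos": [0, 0, -0.003], "delta_rot": [0, 0, 0], "fingers": 0.04},
], newtons=60)

```text
time_s: 18.27
tool_pos: [0.5643, -0.1796, 0.1048]
tool_rot: [0.765, 0.643, 0.0, 0.001]
ft_force: [-1.3, 0.3, -0.6]
grip_width: 0.567
```

```bash
python3 - <<'E'
from h import *
st();grab('scene','s18.png');st()
im=load('s18')[0][180:270,180:300];cv2.imwrite('pics/c20.png',np.clip(1.5*cv2.resize(im,None,fx=6,fy=6,interpolation=cv2.INTER_CUBIC).astype(float),0,255).astype(np.uint8))
E
```

```text
t 18.27 pos [ 0.5643 -0.1796  0.1048] yaw 80.1 z [ 1.e-03 -7.e-04 -1.e+00] F [-1.35  0.34 -0.64] M [ 0.02 -0.02  0.09] g 53.3 q [-0.454  0.37   1.61  -0.     1.16  -1.852]
t 18.32 pos [ 0.5643 -0.1797  0.1049] yaw 80.1 z [ 1.1e-03 -7.0e-04 -1.0e+00] F [-0.72 -0.21 -1.2 ] M [ 0.02 -0.06  0.06] g 53.4 q [-0.454  0.37   1.61  -0.     1.16  -1.852]
```

View pics/c20.png

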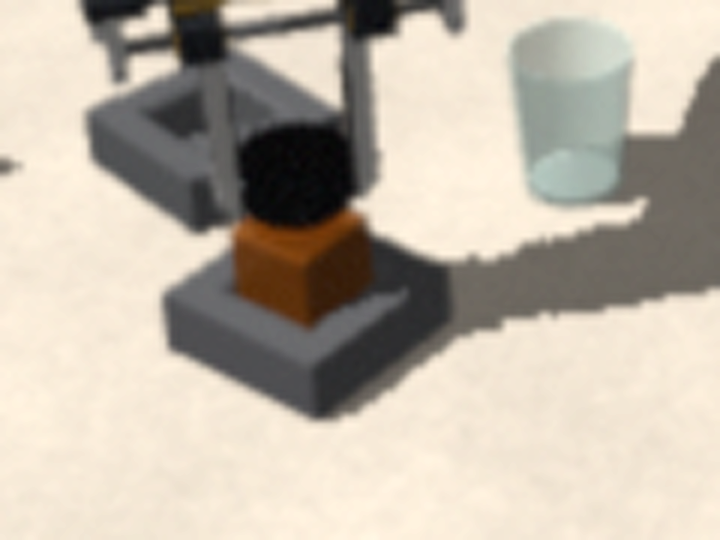

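Call:
play_rows([
  {"delta_pos": [0, 0, -0.001], "delta_rot": [0, 0, 0], "fingers": 0.04},
  {"delta_pos": [0, 0, -0.003], "delta_rot": [0, 0, 0], "fingers": 0.04},
  {"delta_pos": [0, 0, -0.005], "delta_rot": [0, 0, 0], "fingers": 0.04},
  {"delta_pos": [0, 0, -0.007], "delta_rot": [0, 0, 0], "fingers": 0.04},
  {"delta_pos": [0, 0, -0.009], "delta_rot": [0, 0, 0], "fingers": 0.04},
  {"delta_pos": [0, 0, -0.011], "delta_rot": [0, 0, 0], "fingers": 0.04},
  {"delta_pos": [0, 0, -0.013], "delta_rot": [0, 0, 0], "fingers": 0.04},
  {"delta_pos": [0, 0, -0.015], "delta_rot": [0, 0, 0], "fingers": 0.04},
  {"delta_pos": [0, 0, -0.016], "delta_rot": [0, 0, 0], "fingers": 0.04},
  {"delta_pos": [0, 0, -0.016], "delta_rot": [0, 0, 0], "fingers": 0.04},
], newtons=60)

```text
time_s: 19.15
tool_pos: [0.5645, -0.1797, 0.1213]
tool_rot: [0.765, 0.643, 0.0, 0.001]
ft_force: [-0.0, -0.5, -0.0]
grip_width: 0.568
```

```bash
python3 - <<'E'
from h import *
st();grab('scene','s19.png');st();target([.5643,-.1796,.1385],np.radians(80.1))
im=load('s19')[0][180:270,180:300];cv2.imwrite('pics/c21.png',np.clip(1.5*cv2.resize(im,None,fx=6,fy=6,interpolation=cv2.INTER_CUBIC).astype(float),0,255).astype(np.uint8))
E
```

```text
t 19.15 pos [ 0.5645 -0.1797  0.1213] yaw 80.1 z [ 0.0018 -0.001  -1.    ] F [-0.01 -0.51 -0.04] M [ 0.04 -0.14 -0.01] g 53.4 q [-0.454  0.35   1.599 -0.     1.19  -1.852]
t 19.2 pos [ 0.5644 -0.1797  0.1211] yaw 80.1 z [ 1.4e-03 -9.0e-04 -1.0e+00] F [-0.33 -0.55 -0.74] M [ 0.08 -0.17 -0.05] g 53.5 q [-0.454  0.35   1.599 -0.     1.19  -1.852]
t 19.2 dpos [ 0.0001 -0.0001 -0.0174] drot [ 0.09  0.04 -0.  ]
```

View pics/c21.png

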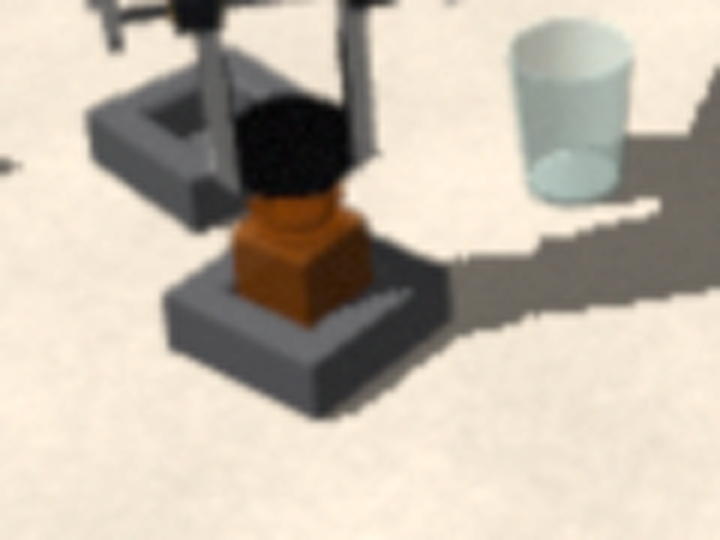

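The cap is lifting off and the neck is now exposed. The jar body has not moved. I'll finish the lift.

Call:
play_rows([
  {"delta_pos": [0, 0, -0.002], "delta_rot": [0, 0, 0], "fingers": 0.04},
  {"delta_pos": [0, 0, -0.004], "delta_rot": [0, 0, 0], "fingers": 0.04},
  {"delta_pos": [0, 0, -0.007], "delta_rot": [0, 0, 0], "fingers": 0.04},
  {"delta_pos": [0, 0, -0.01], "delta_rot": [0, 0, 0], "fingers": 0.04},
  {"delta_pos": [0, 0, -0.013], "delta_rot": [0, 0, 0], "fingers": 0.04},
  {"delta_pos": [0, 0, -0.0155], "delta_rot": [0.05, 0.02, 0], "fingers": 0.04},
  {"delta_pos": [0, 0, -0.017], "delta_rot": [0.08, 0.04, 0], "fingers": 0.04},
  {"delta_pos": [0, 0, -0.0175], "delta_rot": [0.08, 0.04, 0], "fingers": 0.04},
  {"delta_pos": [0, 0, -0.0175], "delta_rot": [0.08, 0.04, 0], "fingers": 0.04},
  {"delta_pos": [0, 0, -0.0175], "delta_rot": [0.08, 0.04, 0], "fingers": 0.04},
], newtons=60)

```text
time_s: 20.03
tool_pos: [0.5643, -0.1796, 0.1385]
tool_rot: [0.765, 0.643, 0.0, -0.0]
ft_force: [0.2, 0.6, -0.3]
grip_width: 0.567
```

```bash
python3 - <<'E'
from h import *
st();grab('scene','s20.png');st();grab('wrist','w20.png');grab('top','t20.png');st()
im=load('s20')[0][170:270,170:300];cv2.imwrite('pics/c22.png',np.clip(1.5*cv2.resize(im,None,fx=6,fy=6,interpolation=cv2.INTER_CUBIC).astype(float),0,255).astype(np.uint8))
E
```

```text
t 20.03 pos [ 0.5643 -0.1796  0.1385] yaw 80.1 z [-0.e+00  1.e-04 -1.e+00] F [ 0.21  0.63 -0.28] M [ 0.07 -0.17  0.01] g 53.3 q [-0.454  0.331  1.586  0.     1.225 -1.852]
t 20.08 pos [ 0.5642 -0.1796  0.1384] yaw 80.1 z [-2.e-04  3.e-04 -1.e+00] F [-0.69 -0.35 -0.63] M [ 0.08 -0.13  0.02] g 53.6 q [-0.454  0.331  1.586  0.     1.225 -1.852]
t 20.18 pos [ 0.5642 -0.1796  0.1383] yaw 80.1 z [-2.e-04  3.e-04 -1.e+00] F [-0.44 -0.42 -0.54] M [ 0.04 -0.09 -0.  ] g 53.6 q [-0.454  0.331  1.586  0.     1.225 -1.852]
```

View pics/c22.png

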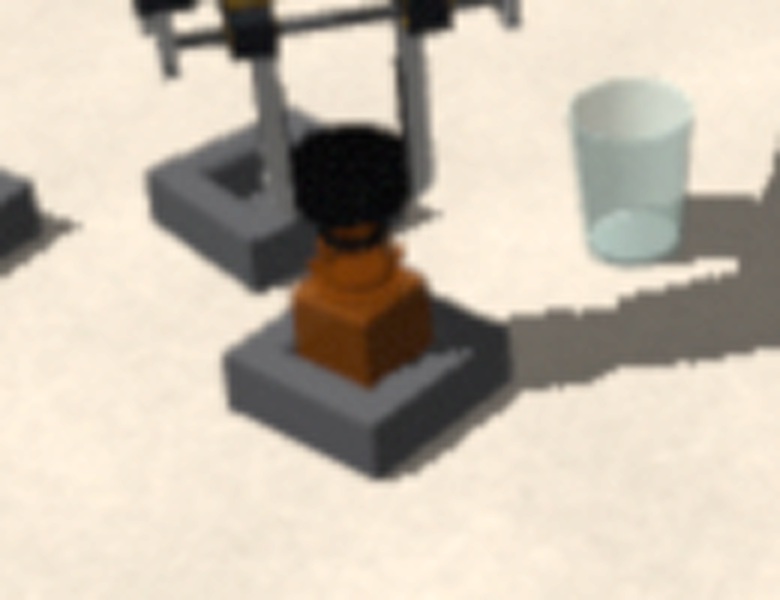

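View pics/w20.png

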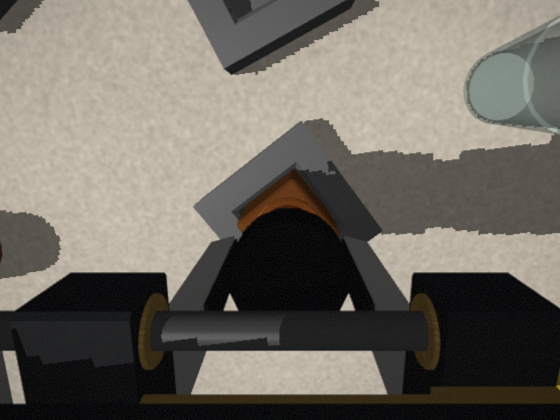

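View pics/t20.png

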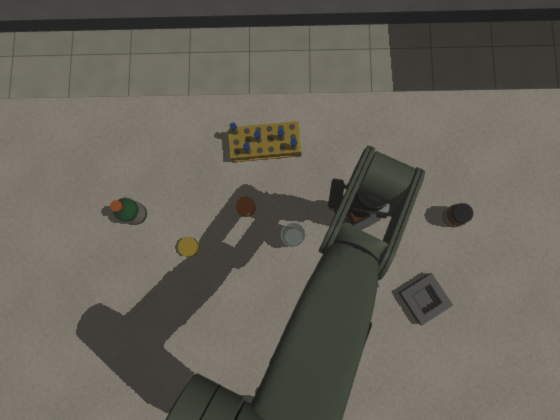

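```bash
python3 - <<'E'
from h import *
_,K,T=load('s20')
f=lambda p:((proj(K,T,p)-[170,170]+.5)*6-.5).round(0)
for c in((.5653,-.1795),(.566,-.1805)):
    v=T[:2,3]-np.array(c);v/=np.linalg.norm(v)
    for n,z,r in(('cap top back',.143,-.027),('cap low front',.116,.027),('cap low center',.116,0),('mouth front',.099,.018),('ring top front',.103,.018),('shoulder corner',.068,.0354),('holder front corner',.034,.0707)):
        print(n,f([c[0]+v[0]*r,c[1]+v[1]*r,z]))
E
```

```text
cap top back [343. 118.]
cap low front [354. 226.]
cap low center [351. 196.]
mouth front [356. 246.]
ring top front [355. 239.]
shoulder corner [363. 320.]
holder front corner [374. 422.]
cap top back [342. 119.]
cap low front [352. 227.]
cap low center [349. 197.]
mouth front [354. 247.]
ring top front [354. 240.]
shoulder corner [362. 322.]
holder front corner [372. 424.]
```

```bash
python3 - <<'E'
from h import *
print(robot.get_obs()['joint_velocities'].round(4));st();print(robot.close_job())
E
```

```text
[ 0.0004 -0.0014  0.0001 -0.0005 -0.0016 -0.0004]
t 20.18 pos [ 0.5642 -0.1796  0.1383] yaw 80.1 z [-2.e-04  3.e-04 -1.e+00] F [-0.44 -0.42 -0.54] M [ 0.04 -0.09 -0.  ] g 53.6 q [-0.454  0.331  1.586  0.     1.225 -1.852]
the job is handed in; nothing more can be done
None
```

The job is done and handed in at about 20 s. I carried the square jar by its cap into the recess of the holder farthest from the base. I then turned the cap 64° counter-clockwise and lifted it straight up 40 mm, and it finished held in the gripper.

**Seating:** The jar stopped at TCP z = 0.0983 m, against 0.0984 m expected for fully home, pushing back with about 8 N. In the scene pictures taken through the turn and the lift, the body does not rise or turn noticeably.

**Thread release:** At 64° the ring was still pushing up 5–6 N with no commanded press. Over the next few millimetres of lift the force fell to about the cap's own weight, so the thread had let go and the jar was not lifted.

**Final pose:**
- The cap is level to within 0.03° and still, gripped at 53.6 mm.
- Its lower edge is about 17 mm above the mouth, or about 13 mm above the risen ring.
- It is within about 1.5 mm of centre over the neck.
- The last scene and top pictures show the beaker, round jar, bottle and rack where they were.

**Checks that disagreed or were weak:**
- The cameras put the starting cap's y position about 5 mm apart. I went with the wrist view, which the scene view backed up.
- The wrist view showed the jar held about 2 mm off the tool axis. I corrected that before lowering it in.
- I could not measure how far the jar turned within its play, up to about 4.5°. The true cap-on-jar turn is therefore about 60–64°, assuming the cap did not slip in the fingers.

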